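# Right a tipped bottle and snap the retainer bar on

## Robot

A 6-joint arm with a two-finger parallel gripper is mounted at the origin on a cart in front of the work surface, level with it; the furniture and walls round the work are solid. World frame = base frame: x ahead of the robot, y to its left, z up, the work surface at z = 0. Lengths are in mm, angles in rad, forces in N, time in s.
With the tool pointing down it reaches from about 350 to 975 mm from the base axis. Payload 7.1 kg.
Tool frame: the origin (TCP) lies on the mounting face of the last link; the fingertips stand 182 mm ahead of it and the grasp point (between the pads) lies 163 mm ahead of it; z points along the fingers, y is the direction in which the jaws open and shut (so a half turn about z gives the same grasp; the last joint's range is limited). The gripper opens to 88 mm and grips with 3 to 60 N. Pads are 20 mm wide; open, the fingers measure 115 mm over their backs; the gripper's body (75 mm by 178 mm) begins 61 mm behind the grasp point.
Start: joints at [-1.175, 0.423, 1.63, -0, 1.089, -0.019], TCP at [251.895, -571.975, 404.675] pointing down, gripper open.
Joint ranges: [-3, 3], [-0.9, 2.11], [0.09, 2.58], [-1.31, 4.45], [0.11, 2.69], [-2.54, 2.54]. Speed limits (rad/s): [2.39, 2.39, 3.01, 3.14, 3.14, 3.14].

## Interface

Orientations are given as a 3x3 rotation matrix whose columns are the frame's x, y, z axes.
In Python, from workcell import robot gives the robot as it stands. The module is installed in compiled form; this text tells all that it offers.
- The arm moves only by the shell command python3 -m handwheel 'ROWS' [OPENING]. ROWS is text: rows parted by semicolons, each of 4 numbers parted by spaces: the shift along the tool's x, y, z in units of 30 mm (1.0 is 30 mm), then the turn about the tool's z in units of 6 degrees (1.0 is 6 degrees). A call has 1 to 5 rows; each row is the pose to reach, as a shift and turn from the pose measured when the call began, along the tool's axes at that moment; what a row does not reach only later rows make up. A row lasts 1/10 s, in which the tool goes at most 50 mm and 8.59 degrees, less where a joint would pass 70% of its speed; a pose out of reach is approached as far as the arm can. A call with a gripper value outside its range is refused whole. OPENING is the closure in counts, from 0 (fully open) to 255 (shut), set as the call begins (- or left out, the last holds). The fingers move at their own pace and stop on an object; the grip force is fixed at half the most. Time passes only in rows, so rows that repeat a pose let the fingers close. It gives the time, the measured TCP pose, the force and the opening at its end, in the units of the state.
- robot.read_state(): the state, without advancing time (a new reading comes with each control period).
- robot.snapshot(name): name is "scene" or "top" or "wrist"; returns a dict with "image" (480x640x3 uint8, blue, green, red), "fov_y" (degrees; the focal length in pixels is half the picture's height over the tangent of half this angle, whatever the lens; pixels are square), "cx", "cy" (the principal point, pixels), "pose" (4x4, takes a point from camera to world coordinates). Camera axes: x right, y up, looking along -z (the intrinsics and any distortion apply to the point x, -y, -z); pixel columns grow to the right and rows downward; lengths in mm; the calibration is good to about 2 mm. A picture is of the moment at which its call begins. There is no depth.
- robot.hand_in(): hands the job in, once; it reports no verdict.
Trained networks look in a picture, given as the dict that the camera call returned (one of the last four; its "shot" number tells which), for a name from the list of things; names that differ only in an ending like _2 or _b are one class to them, and where a whole thing is asked for, a point or a joint stands for the part that bears it (a point fixed in the world has none). Each returns a list of dicts, best first, with "p" (0 to 1); they miss things now and then, are a little off and sometimes report something else, mostly with a low value. They report only what shows in the picture. A call takes as long as a camera call. They do not tell look-alikes from the thing itself.
- robot.spot_in(picture, thing): "location" ([column, row] in pixels, amid what is visible of it).
- robot.outline_of(picture, thing): "pixels" (480x640 bool, what is visible of it) and "location" ([column, row] in pixels, amid what is visible of it).
- robot.place_of(picture, thing): "location" ([column, row] in pixels: a listed point, or the origin of a listed thing).
The state is a dict: "clock": time; "q": joint angles; "joint_velocities": joint speeds; "joint_efforts": joint torques, N m; "ee_pos": TCP position; "eef_rot": TCP orientation; "wrist_force": force on the tool from outside, world axes, zero at the start; "moment": the same for the moment, N m; "finger_gap": finger opening in mm.
Only numpy, scipy, OpenCV 4.12 (cv2) and the standard library are available. Lean on these libraries where they do the work, as an engineer would, in place of code of your own. Each camera call takes 0.05 s, during which the arm holds its last target.

## Task

One of the three small amber bottles in the grey reagent carrier has tipped over and is leaning: stand it upright in its lane with the others. Then lay the loose metal retainer bar with the black grip over the bottle caps, between the two white spring latches, and press it down past the sudden give until both latches have snapped over its ends and it is fully home. Keep pressing it down firmly (about 10 N) and finish like that, the arm still holding the bar down and not letting go; all bottles must still stand, and the swab tub, the timer and the small sealing tray must stay where they are.

Things in the scene. Friction and masses are not known exactly. Their poses are not given: they have to be found in the camera images.
- carrier: grey reagent carrier, fixed to the worktop, base 56 x 274 x 6 mm. Origin: centre of its underside; y along the lane, x across, z up. Lane floor at z 6 mm; lane 39 mm wide, 231 mm long, between rod rails (centres x = +/-22 mm, tops z 33 mm). At each end (y = +/-115 to 125 mm) a tower with guide cheeks for the bar (inner faces x = +/-17 mm, flared tops, to z 106 mm) and outside it a white latch
- seat_pads: two black rubber pads on the tower tops (24 x 7 mm, at y = +/-119.5 mm, tops 86 mm above the carrier's origin), on which the bar's end tongues rest once snapped in; origin and axes are the carrier's
- seat (a point): point 78 mm above the carrier's origin where the bar's origin lies when snapped in (bar's y along the carrier's y, either way round); axes are the carrier's. As it goes down its ends meet the latch slopes about 15 mm above; the push climbs to 7 to 18 N about 7 mm above, then suddenly drops as the latches snap over, together or one after the other by 1 mm above, and climbs again on the pads
- latch_left (a joint): white sprung latch, 20 mm wide, at the carrier's +y end, hinged at its foot (28 mm up): 0 rad = closed (also with the bar in), grows as its head moves outward (about 0.06 rad as the bar passes). Nose underside 94 mm up, reaching 4 mm over the bar's end; above it a lead-in slope 25 degrees off vertical from 96 to 110 mm; thumb tab on top at 112 mm, to y = 138 mm
- latch_right (a joint): the same latch, mirrored, at the carrier's -y end
- retainer_bar: loose bare-metal bar, inverted channel 30 mm wide (x), 247 mm long (y), 0.11 kg, lying grip up. Origin: centre of its underside (flange edges), z up. Flanges z 0 to 8 mm, 25 mm apart inside, passing the caps; plate z 8 to 12 mm; end tongues z 8 to 14 mm with rounded ends. Snapped in, it has 2 mm play to caps, cheeks and latch blades
- bar_grip (a point): middle of the black upright grip rib on the bar, 34 mm above the bar's origin; rib 14 mm thick (bar's x), 60 mm long (bar's y), from 12 to 46 mm above the bar's origin; axes are the bar's
- bottle_1: amber bottle, black cap: body 34 mm diameter up to 66 mm, cap 18 mm diameter from 66 to 78 mm, about 0.06 kg, loose. Origin: centre of its bottom face, z toward the cap. Stands upright on the lane floor at one of three places (y = -66, 0 or +66 mm of the carrier)
- bottle_2: the same kind of bottle (0.04 to 0.09 kg), tipped: it leans about 31 degrees toward the carrier's +y end on the edge of its bottom, its shoulder against the next bottle or the end tower; at any of the three places
- bottle_3: the same kind of bottle as bottle_1, standing upright at another of the three places
- swab_tub: round white tub of cotton swabs, 77 mm diameter, 80 mm high, beyond the bar; origin at the centre of its bottom; leave it alone
- timer: white dial timer on a foot, 53 x 86 x 104 mm, beyond the carrier; origin at the centre of its bottom; leave it alone
- sealing_tray: small flat pale tray, 40 x 90 x 10 mm, lying just beyond the carrier; origin at the centre of its bottom; leave it alone
Not all that is in view belongs to the job. What is shaped like the bottle_3 but pink is not meant.

How it is judged:
By the outcome, as a careful person would: the job done as asked, in the order asked, and still so for the second after the job is handed in, while the arm keeps its last pose, push and grip.
It also fails if it takes over 61 s, if anything falls off the work surface, if the arm or the gripper's body presses on something with over 40 N, if the wrist force passes 120 N, or if a joint passes its speed limit or range.

## Working session

There is one attempt and no reset: what is moved stays moved. The work goes in short steps, Python scripts to look and compute and a shell command to move; the robot and the scene stay as the last step left them, time stands still between calls to the robot, and variables do not carry over. Pictures are saved under pics/ and viewed, and the job is handed in when it is done.

```bash
mkdir -p pics; cat > h.py <<'E'
import numpy as np, cv2
from workcell import robot
def save(p,name,crop=None,scale=1):
    im=p["image"]
    if crop: im=im[crop[1]:crop[3],crop[0]:crop[2]]
    if scale!=1: im=cv2.resize(im,None,fx=scale,fy=scale,interpolation=cv2.INTER_CUBIC)
    cv2.imwrite("pics/"+name+".png",im)
def K(p):
    f=240/np.tan(np.radians(p["fov_y"])/2); return f,p["cx"],p["cy"]
def ray(p,uv):
    f,cx,cy=K(p); d=np.array([(uv[0]-cx)/f,-(uv[1]-cy)/f,-1.0]); T=np.array(p["pose"])
    return T[:3,3],T[:3,:3]@d
def atz(p,uv,z):
    o,d=ray(p,uv); return o+d*(z-o[2])/d[2]
def proj(p,X):
    f,cx,cy=K(p); T=np.array(p["pose"]); c=T[:3,:3].T@(np.array(X)-T[:3,3])
    return np.array([cx+f*c[0]/-c[2], cy-f*c[1]/-c[2]])
E
python3 - <<'E'
from h import *
np.set_printoptions(precision=2,suppress=True)
s=robot.read_state(); print(s)
for n in ["scene","top","wrist"]:
    p=robot.snapshot(n); save(p,n+"0"); print(n,[k for k in p],p["fov_y"],p["cx"],p["cy"],np.array(p["pose"]), {k:p[k] for k in p if k not in("image","pose")})
    if n=="wrist":continue
    for t in ["carrier","seat","bottle_1","bottle_2","bar_grip","retainer_bar","latch_left","swab_tub","timer","sealing_tray"]:
        try: print(t,[(np.round(d["location"],1),round(d["p"],2)) for d in robot.place_of(p,t)][:5])
        except Exception as e: print(t,e)
E
```

```text
{'clock': 0.0, 'q': array([-1.18,  0.42,  1.63,  0.  ,  1.09, -0.02]), 'joint_velocities': array([-0.,  0., -0., -0.,  0.,  0.]), 'joint_efforts': array([  0.  , -54.46, -27.37,   0.06,   0.02,  -0.  ]), 'ee_pos': array([ 251.79, -571.75,  403.92]), 'eef_rot': array([[ 0.92,  0.4 , -0.  ],
       [ 0.4 , -0.92,  0.  ],
       [ 0.  , -0.  , -1.  ]]), 'wrist_force': array([ 0.18, -0.36,  0.82]), 'moment': array([-0.01,  0.01,  0.02]), 'finger_gap': 87.4117235610725}
scene ['image', 'fov_y', 'cx', 'cy', 'pose', 'shot'] 55.826628151293484 316.110004281527 232.9405954286403 [[   0.6     0.33   -0.73  -86.25]
 [  -0.8     0.22   -0.56 -563.76]
 [  -0.02    0.92    0.4   421.92]
 [   0.      0.      0.      1.  ]] {'fov_y': 55.826628151293484, 'cx': 316.110004281527, 'cy': 232.9405954286403, 'shot': 1}
carrier []
seat []
bottle_1 [(array([276.7, 277.4]), 0.86), (array([223.3, 261. ]), 0.81), (array([333.4, 309.1]), 0.68), (array([249.9, 269.3]), 0.65)]
bottle_2 [(array([276.7, 277.4]), 0.86), (array([223.3, 261. ]), 0.81), (array([333.4, 309.1]), 0.68), (array([249.9, 269.3]), 0.65)]
bar_g
[... 1019 characters left out ...]
7, 254. ]), 0.61)]
retainer_bar [(array([387.9, 251.4]), 0.58)]
latch_left it knows: bar_grip, bottle, carrier, retainer_bar, sealing_tray, seat, seat_pads, swab_tub, timer
swab_tub [(array([427.2, 217.8]), 0.59)]
timer [(array([239.4, 198.8]), 0.65)]
sealing_tray [(array([223.1, 218.8]), 0.64), (array([256.8, 270.1]), 0.41), (array([286.4, 262.5]), 0.38)]
wrist ['image', 'fov_y', 'cx', 'cy', 'pose', 'shot'] 68.46381237635237 322.95450424188607 243.52210842510328 [[   0.4     0.88    0.25  320.6 ]
 [  -0.92    0.39    0.11 -542.38]
 [  -0.     -0.27    0.96  384.99]
 [   0.      0.      0.      1.  ]] {'fov_y': 68.46381237635237, 'cx': 322.95450424188607, 'cy': 243.52210842510328, 'shot': 3}
```

View pics/scene0.png

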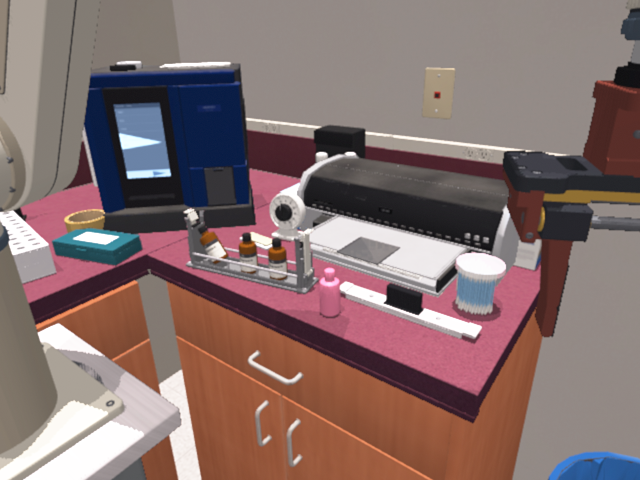

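View pics/top0.png

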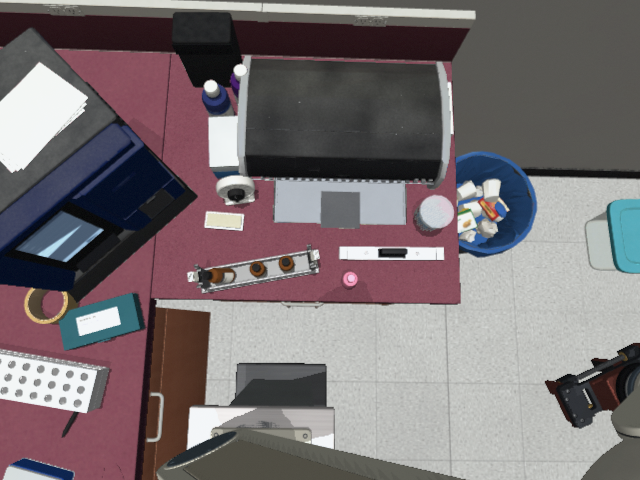

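View pics/wrist0.png

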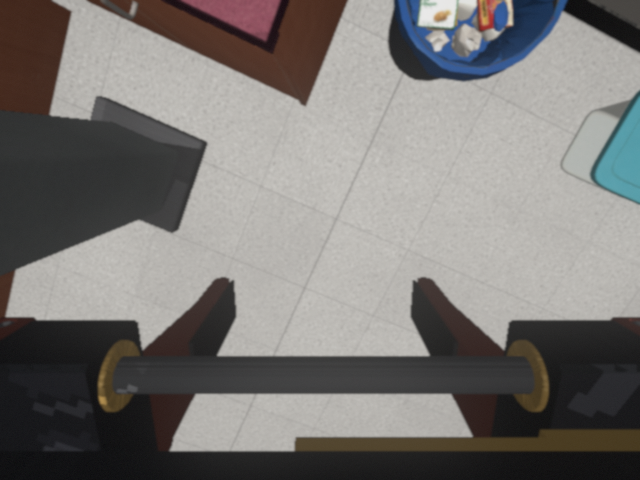

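Scene: tipped bottle at the carrier's left end (scene px 215,245; top 218,274), upright bottles at top px (258,268), (287,263); pink decoy at (350,280); bar with its grip at (393,253).

```bash
cat > m.py <<'E'
from h import *
np.set_printoptions(precision=1,suppress=True)
t=robot.snapshot("top"); s=robot.snapshot("scene")
save(t,"topc",(180,230,460,310),2.8); save(s,"scenec",(180,200,490,345),2.5)
for n,p in (("top",t),("scene",s)):
    for th,z in (("carrier",0),("seat",78),("seat_pads",0),("bottle_1",6),("bar_grip",34),("retainer_bar",0),("swab_tub",0),("timer",0),("sealing_tray",0)):
        for d in robot.place_of(p,th): print(n,th,round(d["p"],2),np.round(d["location"],1),atz(p,d["location"],z)[:2])
# outline-based
for th,z in (("seat_pads",86),("retainer_bar",12),("bar_grip",46),("carrier",6)):
    for d in robot.outline_of(t,th)[:2]:
        m=d["pixels"].astype(np.uint8); 
        pts=np.argwhere(m)[:,::-1].astype(np.float32)
        r=cv2.minAreaRect(pts); print(th,round(d["p"],2),len(pts),r)
        print([atz(t,c,z)[:2] for c in cv2.boxPoints(r)])
E
python3 m.py
```

```text
top carrier 0.95 [258.3 271.3] [451.9  20.3]
top carrier 0.26 [424.9 218.4] [ 587.1 -373. ]
top seat 0.96 [256.2 266.9] [453.1  16.9]
top seat 0.54 [231.2 271.8] [441.5  69.9]
top bottle_1 0.77 [229.3 271.7] [449.   86.2]
top bottle_1 0.54 [285.2 265.9] [465.1 -42. ]
top bottle_1 0.5 [256.9 273. ] [447.3  22.7]
top bottle_1 0.5 [345.8 283.2] [ 427.7 -183.1]
top bar_grip 0.89 [389.2 250.7] [ 501.5 -279.7]
top bar_grip 0.49 [388.4 252.3] [ 497.8 -277.8]
top retainer_bar 0.63 [388.4 251. ] [ 506.1 -284.1]
top retainer_bar 0.19 [257.3 272.3] [449.5  22.5]
top swab_tub 0.7 [428.8 216.4] [ 592.3 -382.6]
top timer 0.93 [241.1 198. ] [626.8  68.5]
top timer 0.59 [256.  266.8] [462.3  26. ]
top sealing_tray 0.69 [225.2 219.4] [573.5 103.4]
scene carrier 0.97 [251.  273.1] [454.4  18.3]
scene bottle_1 0.97 [249.4 270.6] [452.3  19.8]
scene bottle_1 0.84 [221.1 259.2] [454.4 103.5]
scene bottle_1 0.55 [333.8 311.3] [ 430.5 -196.7]
scene bottle_1 0.48 [400.7 311.5] [ 493.1 -286.4]
scene bar_grip 0.9 [402.9 296.7] [ 494.5 -288. ]
scene retainer_bar 0.82 [404.6 310.5] [ 507.9 -286.3]
scene swab_tub 0.87 [471.4 301.7] [ 597.7 -366.5]
scene swab_tub 0.57 [276.9 276.2] [474.1 -31.9]
scene sealing_tray 0.78 [261.3 244. ] [565.4  96. ]
seat_pads 0.56 10 ((199.5, 276.5), (7.0, 1.0), 90.0)
[array([436.7, 136.5]), array([436.8, 134.4]), array([421.9, 133.4]), array([421.9, 135.5])]
retainer_bar 0.93 1344 ((391.0, 253.5), (13.0, 104.0), 90.0)
[array([ 511.2, -166.2]), array([ 516.4, -410.8]), array([ 485.7, -409.8]), array([ 480.6, -166.5])]
bar_grip 0.7 1350 ((391.0, 254.0), (14.0, 104.0), 90.0)
[array([ 505.6, -163.8]), array([ 510.7, -400.4]), array([ 478.7, -399.4]), array([ 473.8, -164. ])]
carrier 0.72 2313 ((253.71697998046875, 270.014892578125), (30.165672302246094, 132.89772033691406), 79.87532806396484)
[array([458.2, 186.8]), array([ 519.4, -113.6]), array([ 449.8, -127.2]), array([390.6, 170. ])]
```

View pics/topc.png

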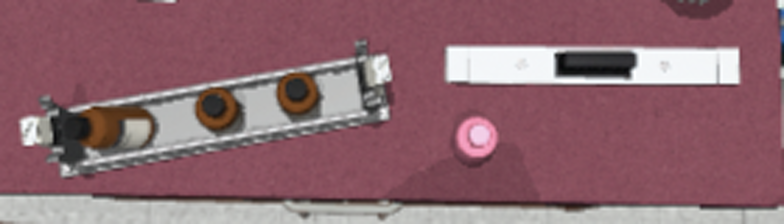

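View pics/scenec.png

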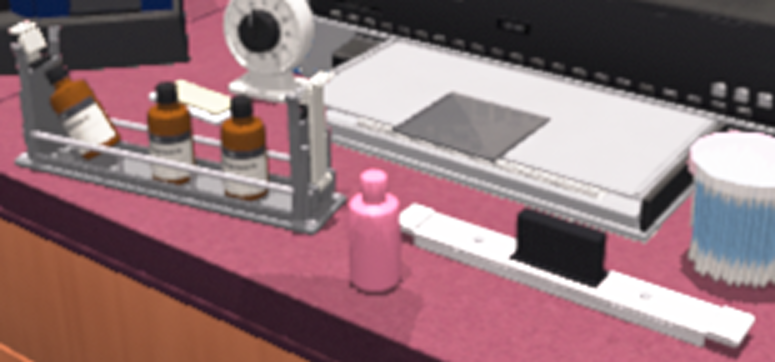

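```bash
cat > go.py <<'E'
import sys
from h import *
# go.py x y z yawx(deg world heading of tool x; tool down)
def need(P,yaw=None):
    s=robot.read_state(); R=s["eef_rot"]; d=R.T@(np.array(P)-s["ee_pos"])/30
    cur=np.degrees(np.arctan2(R[1,0],R[0,0]))
    tu=0 if yaw is None else -(((yaw-cur+180)%360)-180)/6
    print("t",round(s["clock"],2),"pos",np.round(s["ee_pos"],1),"yaw",round(cur,2),"q",np.round(s["q"],2),"F",np.round(s["wrist_force"],1),"gap",round(s["finger_gap"],1))
    print("ROW %.3f %.3f %.3f %.2f"%(*d,tu))
if __name__=="__main__":
    a=list(map(float,sys.argv[1:])); need(a[:3],a[3] if len(a)>3 else None)
E
python3 go.py 470 -130 420 101
```

```text
t 2.25 pos [ 251.9 -572.   404.7] yaw 23.77 q [-1.17  0.42  1.63 -0.    1.09 -0.02] F [ 0.4  0.2 -0.3] gap 87.2
ROW 12.591 -10.552 -0.511 -12.87
```

```bash
python3 -m handwheel '12.6 -10.5 -0.5 -12.9; 12.6 -10.5 -0.5 -12.9; 12.6 -10.5 -0.5 -12.9; 12.6 -10.5 -0.5 -12.9; 12.6 -10.5 -0.5 -12.9'; python3 go.py 470 -130 420 101
```

```text
clock: 2.75
ee_pos: [363.6, -346.5, 412.5]
eef_rot: [[0.39, 0.921, 0.0], [0.921, -0.39, -0.0], [-0.0, 0.001, -1.0]]
wrist_force: [1.1, -0.2, -0.4]
finger_gap: 88.1
t 2.75 pos [ 363.6 -346.5  412.5] yaw 67.06 q [-0.79  0.23  1.89  0.    1.02 -0.38] F [ 1.1 -0.2 -0.4] gap 88.1
ROW 8.027 0.455 -0.250 -5.66
```

```bash
python3 -m handwheel '8 0.45 -0.25 -5.7; 8 0.45 -0.25 -5.7; 8 0.45 -0.25 -5.7; 8 0.45 -0.25 -5.7; 8 0.45 -0.25 -5.7'; python3 - <<'E'
from h import *
from go import need
p=robot.snapshot("wrist"); save(p,"w1"); need([470,-130,420],101)
np.set_printoptions(precision=1,suppress=True)
for th,z in (("carrier",0),("seat",78),("seat_pads",86),("bottle_1",6)):
    for d in robot.place_of(p,th): print(th,round(d["p"],2),np.round(d["location"],1),atz(p,d["location"],z)[:2])
E
```

```text
clock: 3.25
ee_pos: [470.2, -128.4, 420.4]
eef_rot: [[-0.2, 0.98, 0.001], [0.98, 0.2, -0.0], [-0.001, 0.001, -1.0]]
wrist_force: [0.4, 0.1, -0.7]
finger_gap: 88.2
t 3.3 pos [ 472.1 -124.9  420.7] yaw 101.46 q [-0.28  0.2   1.91  0.    1.03 -0.49] F [ 1.9  1.7 -0.5] gap 88.0
ROW -0.152 -0.102 0.023 0.08
carrier 0.69 [333.6  71.3] [453.   17.5]
seat 0.65 [337.9  50.9] [453.9  18.9]
bottle_1 0.74 [334.5  70.5] [453.8  17.3]
bottle_1 0.72 [282.7 255.4] [ 435.4 -188.6]
bottle_1 0.65 [331.7 136.1] [464.2 -46. ]
bottle_1 0.18 [332.4  70.4] [451.6  17. ]
```

View pics/w1.png

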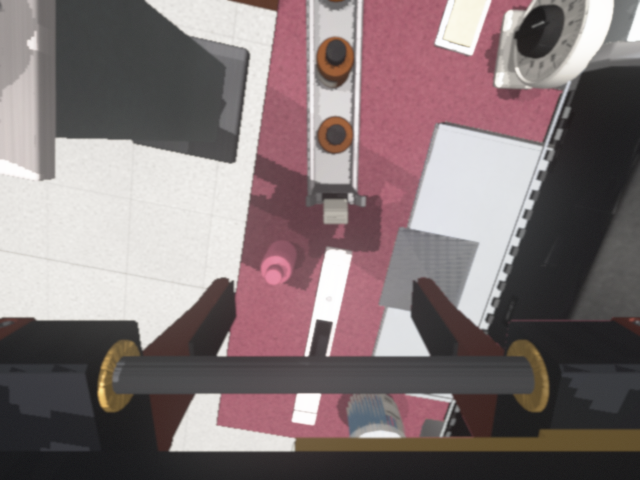

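The wrist view shows the carrier's right tower at (335,205), upright bottles at (335,55) and (335,133), the pink decoy at (278,260) and the bar's grip at (320,340). I'll move along the carrier to see the rest.

```bash
python3 -m handwheel '4.5 0 0 0; 4.5 0 0 0; 4.5 0 0 0; 4.5 0 0 0'; python3 - <<'E'
from h import *
from go import need
p=robot.snapshot("wrist"); save(p,"w2"); save(p,"w2c",(240,0,440,280),2.1); need([450,20,420],100)
np.set_printoptions(precision=1,suppress=True)
for th,z in (("carrier",0),("seat",78),("seat_pads",0),("bottle_1",6)):
    for d in robot.place_of(p,th): print(th,round(d["p"],2),np.round(d["location"],1),atz(p,d["location"],z)[:2])
E
```

```text
clock: 3.9
ee_pos: [441.8, 2.9, 419.8]
eef_rot: [[-0.197, 0.98, -0.001], [0.98, 0.197, -0.0], [0.0, -0.001, -1.0]]
wrist_force: [0.8, 0.6, 0.7]
finger_gap: 87.9
t 3.95 pos [442.4   1.8 420. ] yaw 101.37 q [-0.02  0.13  2.   -0.    1.01 -0.22] F [0.6 0.3 0.2] gap 88.0
ROW 0.546 0.369 -0.002 0.23
carrier 0.86 [334.1 200.5] [452.2  17.5]
carrier 0.57 [334.  201.4] [452.3  16.4]
carrier 0.3 [339.3 213.4] [461.2   4.1]
seat 0.86 [341.4 215.5] [457.1  16.4]
bottle_1 0.95 [331.9 257.5] [463.1 -47.9]
bottle_1 0.84 [335.4 141.4] [440.2  81. ]
bottle_1 0.78 [287.  354.6] [ 433.4 -186.3]
bottle_1 0.65 [337.1 200.3] [455.1  19.2]
```

View pics/w2.png

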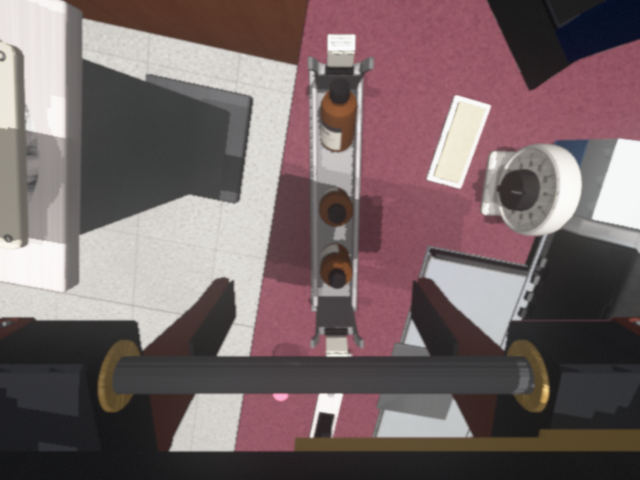

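View pics/w2c.png

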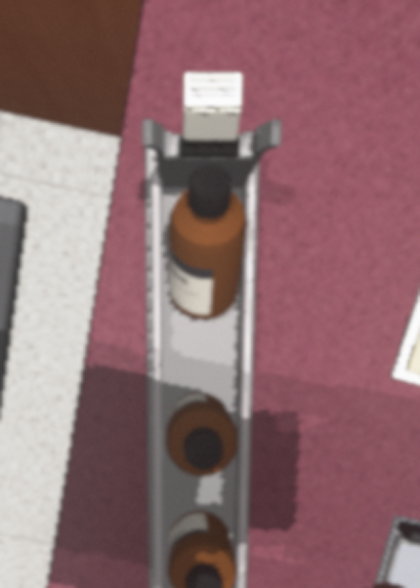

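```bash
python3 - <<'E'
from h import *
from go import need
np.set_printoptions(precision=1,suppress=True)
p=robot.snapshot("wrist")
A=atz(p,(341.4,34.3),112); B=atz(p,(336.7,212.8),84); C=atz(p,(337.5,277),84); D=atz(p,(338,354),112)
print(A,B,C,D)
d=(A-D)[:2]; print("len tabs",np.linalg.norm(d),"yaw",np.degrees(np.arctan2(d[1],d[0])),"mid",(A+D)/2)
d=(A-B)[:2]; print("A-B",np.linalg.norm(d),np.degrees(np.arctan2(d[1],d[0])))
d=(B-C)[:2]; print("B-C",np.linalg.norm(d),np.degrees(np.arctan2(d[1],d[0])))
# tower cheek tops z106 outer ends : (crop 152,133),(269,131)
print(atz(p,(240+152/2.1,133/2.1),106),atz(p,(240+270/2.1,131/2.1),106))
# bottom raised corner of tipped bottle (203,318)/2.1, z~23
print("low edge",atz(p,(240+203/2.1,318/2.1),23), "tipped cap",atz(p,(240+210/2.1,178/2.1),82))
E
```

```text
[428.1 150.6 112. ] [453.7  16.1  84. ] [467.1 -44.8  84. ] [ 479.9 -109.2  112. ]
len tabs 264.92067552691987 yaw 101.26460848590145 mid [454.   20.7 112. ]
A-B 136.95980523758874 100.74761398653564
B-C 62.30343697589951 102.4460457108492
[410.6 128.9 106. ] [452.2 137.7 106. ]
low edge [445.1  68.2  23. ] tipped cap [434.5 122.   82. ]
```

```bash
cat > loc.py <<'E'
import sys
from h import *
from go import need
O=np.array([454.,17.]); a=np.radians(101.0)
ey=np.array([np.cos(a),np.sin(a)]); ex=np.array([np.sin(a),-np.cos(a)])
def w(x,y): return O+ex*x+ey*y
if __name__=="__main__":
    x,y,z=map(float,sys.argv[1:4]); P=w(x,y); need([*P,z],101.0)
    s=robot.read_state(); d=s["ee_pos"][:2]-O; print("local now",round(d@ex,1),round(d@ey,1),round(s["ee_pos"][2],1))
E
python3 loc.py 0 36 300
```

```text
t 4.2 pos [4.432e+02 3.000e-01 4.199e+02] yaw 101.18 q [-0.03  0.13  2.   -0.    1.01 -0.22] F [-0.7 -0.3 -0.4] gap 87.8
ROW 1.679 0.464 3.996 0.03
local now -13.8 -14.3 419.9
```

```bash
python3 -m handwheel '1.68 0.46 0 0; 1.68 0.46 2 0; 1.68 0.46 4 0; 1.68 0.46 4 0; 1.68 0.46 4 0' 255; python3 loc.py 0 36 196; python3 - <<'E'
from h import *
p=robot.snapshot("wrist"); save(p,"w3"); p=robot.snapshot("scene"); save(p,"s3",(150,150,400,340),3)
E
```

```text
clock: 4.7
ee_pos: [446.1, 51.5, 297.1]
eef_rot: [[-0.193, 0.981, -0.006], [0.981, 0.193, -0.001], [-0.0, -0.006, -1.0]]
wrist_force: [0.8, -0.6, -0.3]
finger_gap: 51.1
t 4.7 pos [446.1  51.5 297.1] yaw 101.1 q [ 0.09  0.35  2.08 -0.    0.72 -0.1 ] F [ 0.8 -0.6 -0.3] gap 51.1
ROW 0.022 0.060 3.371 0.02
local now -1.2 35.3 297.1
```

View pics/w3.png

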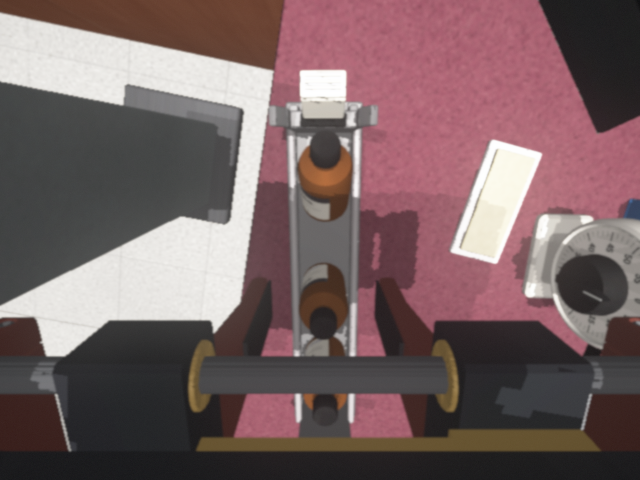

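View pics/s3.png

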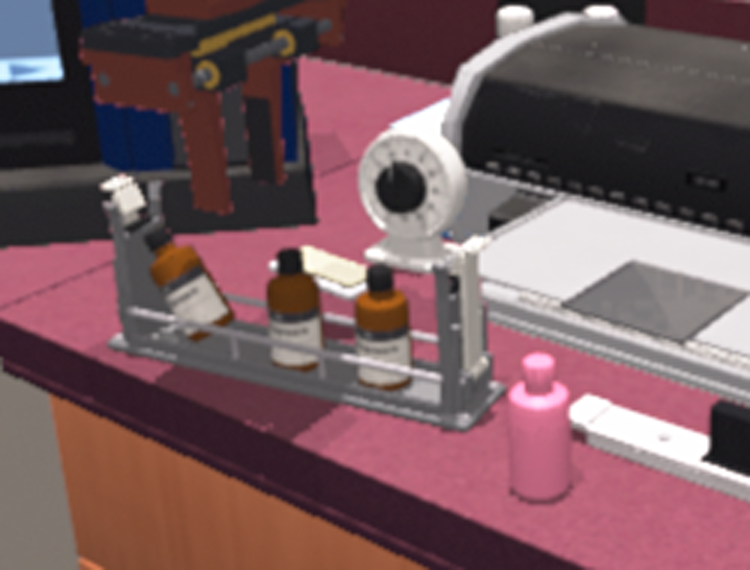

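```bash
python3 -m handwheel '0 0.05 0 0; 0 0.05 0.4 0; 0 0.05 1 0; 0 0.05 1.8 0; 0 0.05 1.8 0'; python3 loc.py 0 36 196; python3 - <<'E'
from h import *
p=robot.snapshot("wrist"); save(p,"w4"); 
s=robot.read_state()
for z in (163,182): print(proj(p,s["ee_pos"]+s["eef_rot"]@np.array([0,0,z])))
p=robot.snapshot("scene"); save(p,"s4",(180,180,340,300),5)
E
```

```text
clock: 5.3
ee_pos: [448.3, 51.8, 244.5]
eef_rot: [[-0.192, 0.981, -0.003], [0.981, 0.192, -0.001], [-0.001, -0.003, -1.0]]
wrist_force: [0.4, 0.1, -0.6]
finger_gap: 3.1
t 5.3 pos [448.3  51.8 244.5] yaw 101.09 q [ 0.09  0.45  2.1  -0.    0.59 -0.1 ] F [ 0.4  0.1 -0.6] gap 3.1
ROW 0.027 -0.030 1.617 0.02
local now 1.1 35.2 244.5
[322.27099698 316.32712565]
[322.40094314 298.39284358]
```

View pics/w4.png

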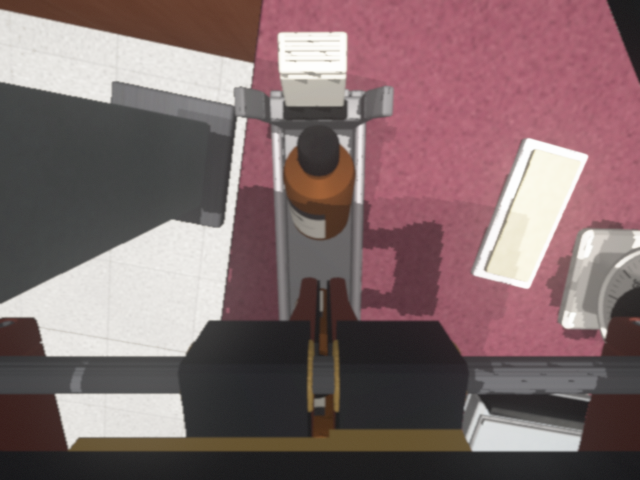

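View pics/s4.png

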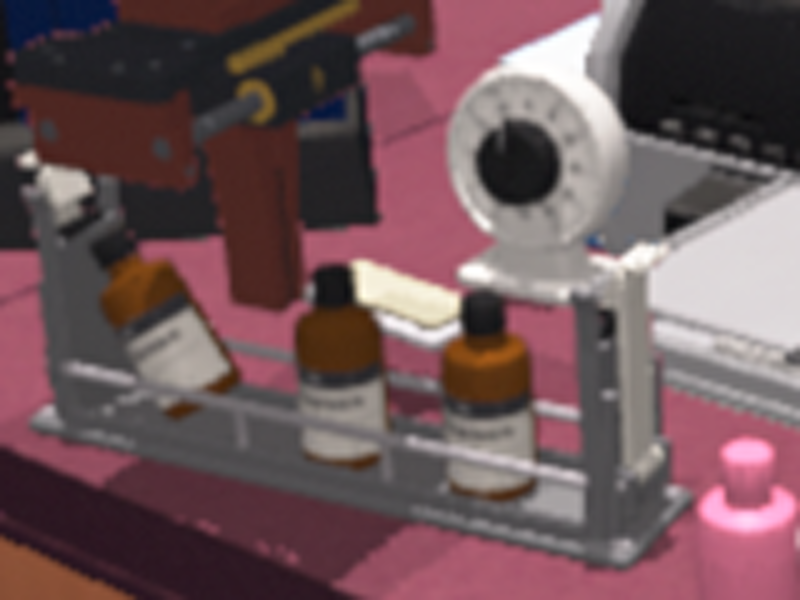

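```bash
python3 -m handwheel '0.02 0 0.5 0; 0.02 0 1 0; 0.02 0 1.55 0; 0.02 0 1.55 0'; python3 loc.py 0 71 196; python3 - <<'E'
from h import *
p=robot.snapshot("wrist"); save(p,"w5"); 
p=robot.snapshot("scene"); save(p,"s5",(180,180,340,300),5)
E
```

```text
clock: 5.8
ee_pos: [449.0, 52.5, 199.6]
eef_rot: [[-0.193, 0.981, -0.001], [0.981, 0.193, -0.001], [-0.001, -0.001, -1.0]]
wrist_force: [-0.4, -0.6, 1.0]
finger_gap: 0.3
t 5.8 pos [449.   52.5 199.6] yaw 101.1 q [ 0.09  0.55  2.11 -0.    0.49 -0.1 ] F [-0.4 -0.6  1. ] gap 0.3
ROW 1.175 -0.060 0.120 0.02
local now 1.9 35.8 199.6
```

View pics/w5.png

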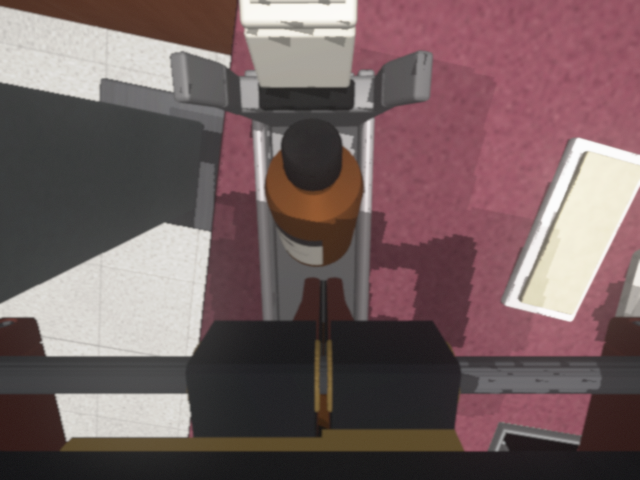

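View pics/s5.png

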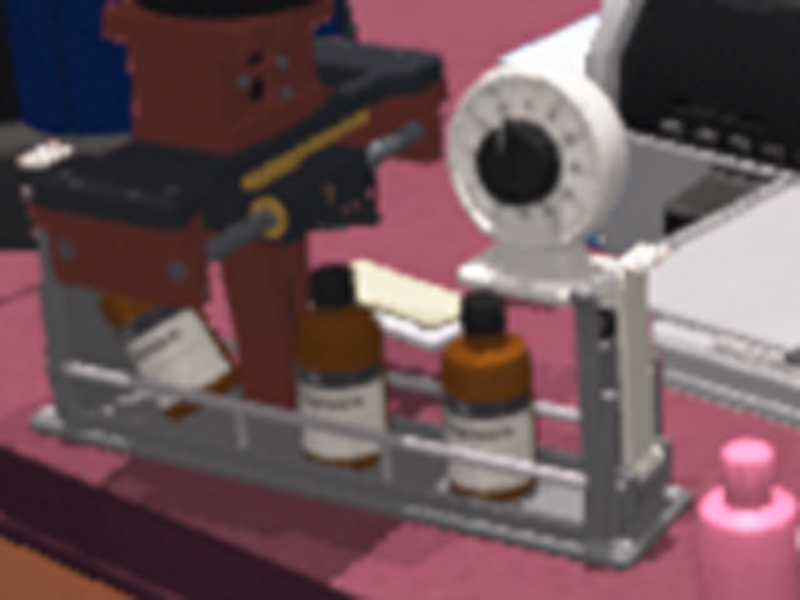

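```bash
python3 -m handwheel '0.2 -0.05 0.1 0; 0.4 -0.05 0.1 0; 0.55 -0.05 0.1 0; 0.7 -0.05 0.1 0; 0.7 -0.05 0.1 0'; python3 loc.py 0 71 196; python3 - <<'E'
from h import *
p=robot.snapshot("wrist"); save(p,"w6"); 
p=robot.snapshot("scene"); save(p,"s6",(180,180,340,300),5)
E
```

```text
clock: 6.4
ee_pos: [443.7, 72.1, 197.5]
eef_rot: [[-0.192, 0.981, -0.0], [0.981, 0.192, -0.002], [-0.002, -0.001, -1.0]]
wrist_force: [0.2, -0.6, 0.6]
finger_gap: 0.5
t 6.4 pos [443.7  72.1 197.5] yaw 101.05 q [ 0.14  0.55  2.11 -0.    0.48 -0.05] F [ 0.2 -0.6  0.6] gap 0.5
ROW 0.498 -0.013 0.048 0.01
local now 0.4 56.1 197.5
```

View pics/w6.png

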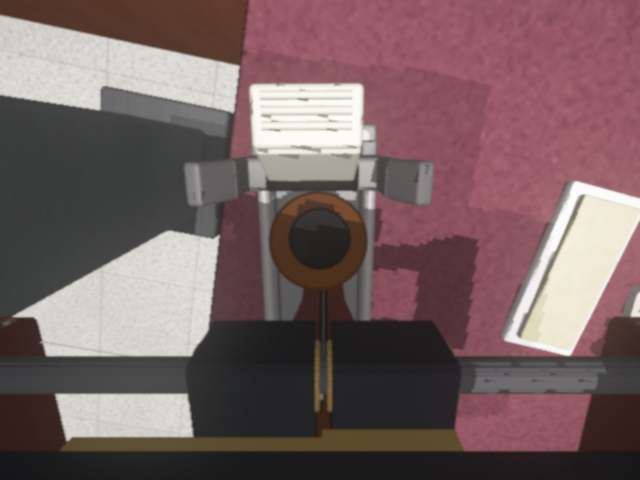

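View pics/s6.png

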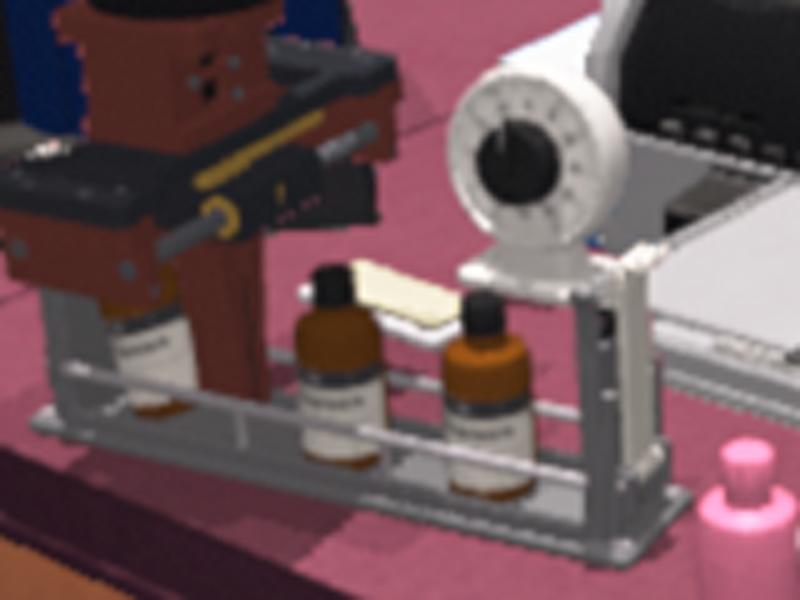

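The bottle now stands (cap centred on body at wrist px (320,240)). I'll back off, rise and regrasp it to bring it to its place.

```bash
python3 -m handwheel '-0.3 0 0 0; -0.5 0 -0.3 0; -0.5 0 -1.5 0; -0.5 0 -3 0; -0.5 0 -4 0'; python3 -m handwheel '0 0 -1 0; 0 0 -1 0' 0;  python3 - <<'E'
from h import *
import loc
np.set_printoptions(precision=1,suppress=True)
p=robot.snapshot("wrist"); save(p,"w7")
for d in robot.place_of(p,"bottle_2"):
    P=atz(p,d["location"],6)[:2]; v=P-loc.O; print(round(d["p"],2),np.round(d["location"]),P,v@loc.ex,v@loc.ey)
E
python3 loc.py 0 83 220
```

```text
clock: 7.0
ee_pos: [446.9, 58.0, 321.0]
eef_rot: [[-0.192, 0.981, 0.003], [0.981, 0.192, -0.0], [-0.001, 0.003, -1.0]]
wrist_force: [0.6, -0.4, 0.4]
finger_gap: 0.4
clock: 7.2
ee_pos: [448.0, 57.9, 355.7]
eef_rot: [[-0.192, 0.981, 0.012], [0.981, 0.192, 0.001], [-0.002, 0.012, -1.0]]
wrist_force: [0.8, -0.1, -0.3]
finger_gap: 12.9
0.93 [314. 264.] [451.8  17. ] -2.165830674644634 0.37644236901240935
0.6 [312. 178.] [435.   99.5] -2.8863511023500577 84.65089172232156
0.57 [315. 324.] [465.4 -47.7] -1.1597666506402218 -65.71726386905078
t 7.3 pos [446.7  57.8 352.2] yaw 101.06 q [ 0.1   0.25  2.05 -0.    0.84 -0.09] F [-0.4 -0.4 -0.4] gap 20.9
ROW 1.391 -0.046 4.403 0.01
local now 0.7 41.4 352.2
```

View pics/w7.png

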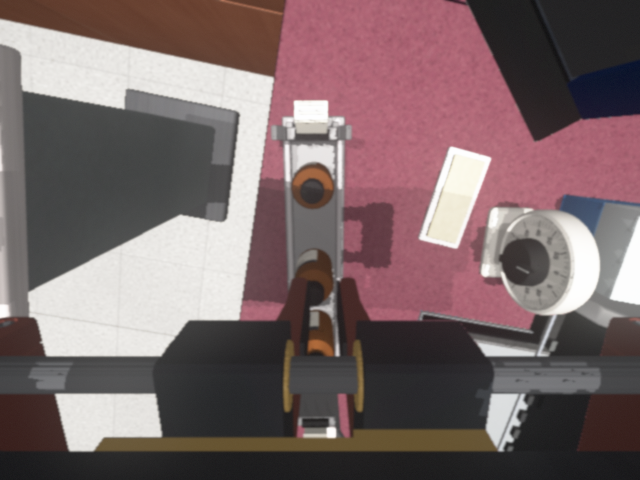

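```bash
sed -i 's/454.,17./453.2,17./' loc.py; python3 -m handwheel '0.7 -0.05 0 0; 1.42 -0.07 0.5 0; 1.42 -0.07 1 0; 1.42 -0.07 1.5 0; 1.42 -0.07 2 0' 0; python3 loc.py 0 84 224
```

```text
clock: 7.8
ee_pos: [436.1, 99.2, 290.3]
eef_rot: [[-0.192, 0.981, 0.003], [0.981, 0.192, -0.001], [-0.001, 0.003, -1.0]]
wrist_force: [0.7, 0.3, 0.5]
finger_gap: 61.1
t 7.8 pos [436.1  99.2 290.3] yaw 101.09 q [ 0.2   0.36  2.09 -0.    0.69  0.01] F [0.7 0.3 0.5] gap 61.1
ROW 0.004 0.031 2.210 0.02
local now -1.1 84.0 290.3
```

```bash
python3 -m handwheel '0 0.03 0 0; 0 0.03 1 0; 0 0.03 1.7 0; 0 0.03 2.2 0; 0 0.03 2.2 0' 0; python3 -m handwheel '0 0 0 0; 0 0 0 0; 0 0 0 0; 0 0 0 0; 0 0 0 0' 255;python3 -m handwheel '0 0 0 0; 0 0 0 0' 255; python3 loc.py 0 66 224
```

```text
clock: 8.3
ee_pos: [436.3, 99.0, 222.6]
eef_rot: [[-0.192, 0.981, -0.001], [0.981, 0.192, -0.001], [-0.001, -0.002, -1.0]]
wrist_force: [0.3, 0.8, -0.2]
finger_gap: 88.0
clock: 8.8
ee_pos: [436.4, 99.1, 223.1]
eef_rot: [[-0.192, 0.981, -0.0], [0.981, 0.192, -0.001], [-0.001, -0.001, -1.0]]
wrist_force: [-0.1, -0.3, 0.5]
finger_gap: 50.8
clock: 9.0
ee_pos: [436.4, 99.1, 223.2]
eef_rot: [[-0.192, 0.981, -0.0], [0.981, 0.192, -0.001], [-0.001, -0.0, -1.0]]
wrist_force: [-1.1, -0.4, 0.8]
finger_gap: 34.9
t 9.0 pos [436.4  99.1 223.2] yaw 101.09 q [ 0.2   0.5   2.11 -0.    0.53  0.01] F [-1.1 -0.4  0.8] gap 34.9
ROW -0.593 0.025 -0.025 0.01
local now -0.8 83.8 223.2
```

```bash
python3 -m handwheel '0 0 0 0; 0 0 -0.07 0; -0.2 0 -0.13 0; -0.4 0 -0.13 0; -0.59 0 -0.13 0' 255;python3 loc.py 0 66 223; python3 -m handwheel '0 0 0 0; 0 0 0.13 0; 0 0 0.13 0;0 0 0.13 0' 255; python3 loc.py 0 66 223
```

```text
clock: 9.5
ee_pos: [440.0, 81.2, 227.3]
eef_rot: [[-0.192, 0.981, 0.0], [0.981, 0.192, -0.001], [-0.001, -0.0, -1.0]]
wrist_force: [0.1, 1.3, -1.1]
finger_gap: 33.4
t 9.5 pos [440.   81.2 227.3] yaw 101.08 q [ 0.16  0.49  2.11 -0.    0.54 -0.04] F [ 0.1  1.3 -1.1] gap 33.4
ROW 0.017 0.024 0.142 0.01
local now -0.7 65.5 227.3
clock: 9.9
ee_pos: [439.9, 81.2, 223.1]
eef_rot: [[-0.192, 0.981, -0.0], [0.981, 0.192, -0.001], [-0.001, -0.001, -1.0]]
wrist_force: [-0.2, 0.9, -1.2]
finger_gap: 33.5
t 9.9 pos [439.9  81.2 223.1] yaw 101.08 q [ 0.16  0.5   2.11 -0.    0.53 -0.04] F [-0.2  0.9 -1.2] gap 33.5
ROW 0.015 0.026 0.004 0.01
local now -0.8 65.6 223.1
```

```bash
python3 -m handwheel '0 0 0 0; 0 0 0 0; 0 0 0 0; 0 0 0 0' 0; python3 -m handwheel '0 0 -1 0; 0 0 -2 0; 0 0 -3.5 0; 0 0 -5 0; 0 0 -5 0' 0; python3 - <<'E'
from h import *
import loc
np.set_printoptions(precision=1,suppress=True)
p=robot.snapshot("wrist"); save(p,"w8",(200,0,450,420),1.4)
for d in robot.place_of(p,"bottle_2"):
    P=atz(p,d["location"],6)[:2]; v=P-loc.O; print(round(d["p"],2),np.round(d["location"]),P,v@loc.ex,v@loc.ey)
p=robot.snapshot("scene"); save(p,"s8",(180,180,340,300),5)
E
python3 go.py 500 -282 300 
```

```text
clock: 10.3
ee_pos: [439.9, 81.3, 223.2]
eef_rot: [[-0.192, 0.981, -0.0], [0.981, 0.192, -0.001], [-0.001, -0.001, -1.0]]
wrist_force: [0.5, 0.1, 0.1]
finger_gap: 62.0
clock: 10.8
ee_pos: [441.6, 81.8, 378.4]
eef_rot: [[-0.192, 0.981, 0.01], [0.981, 0.192, 0.0], [-0.001, 0.01, -1.0]]
wrist_force: [0.9, 0.3, -0.6]
finger_gap: 87.8
0.91 [316. 217.] [439.   83.3] -1.3031845849183523 67.8078857760091
0.81 [319. 278.] [454.1  19.1] 1.305970141318237 1.856832896705984
0.76 [272. 428.] [ 434.5 -182.8] -56.490134308786224 -192.5849195522537
0.64 [319. 336.] [467.6 -49.5] 1.4978509724230324 -67.9972402233789
t 10.95 pos [439.5  81.4 372.8] yaw 101.09 q [ 0.16  0.21  2.04 -0.    0.9  -0.04] F [ 0.2 -0.   0.3] gap 87.9
ROW -12.272 -0.350 2.443 0.00
```

View pics/w8.png

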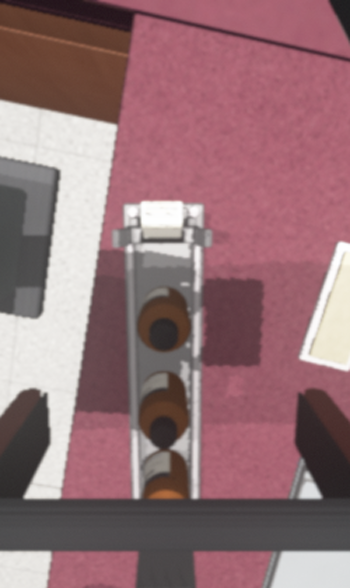

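View pics/s8.png

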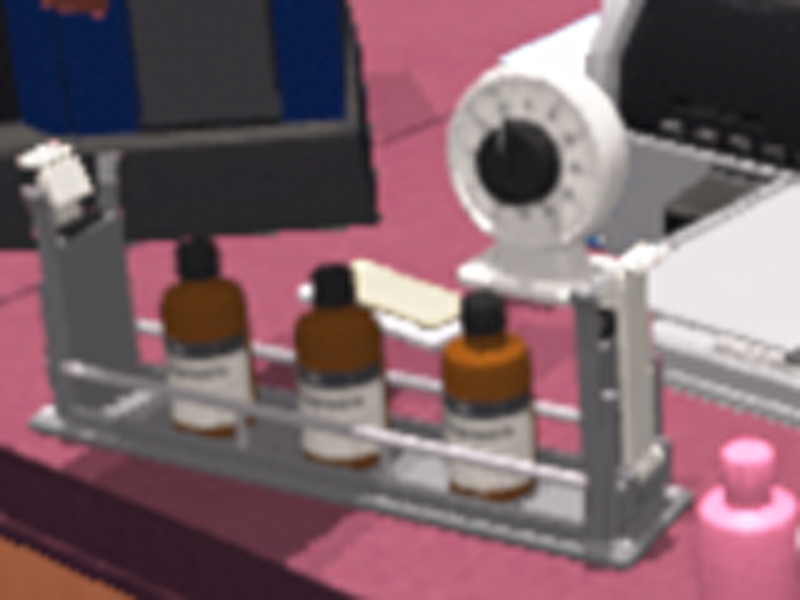

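```bash
python3 go.py 480 -390 400 91; python3 -m handwheel '-7.5 0 -1 0; -7.5 0 -1 0; -7.5 0 -1 0; -7.5 0 -1 0; -7.5 0 -1 0'; python3 go.py 490 -380 400 91
```

```text
t 10.95 pos [439.5  81.4 372.8] yaw 101.09 q [ 0.16  0.21  2.04 -0.    0.9  -0.04] F [ 0.2 -0.   0.3] gap 87.9
ROW -15.680 -1.700 -0.886 1.68
clock: 11.45
ee_pos: [482.9, -142.4, 401.5]
eef_rot: [[-0.19, 0.982, -0.003], [0.982, 0.19, -0.001], [-0.0, -0.003, -1.0]]
wrist_force: [-0.7, 0.7, 1.0]
finger_gap: 87.5
t 11.45 pos [ 482.9 -142.4  401.5] yaw 100.98 q [-0.31  0.25  1.9  -0.    1.   -0.5 ] F [-0.7  0.7  1. ] gap 87.5
ROW -7.821 -1.276 0.057 1.66
```

```bash
python3 -m handwheel '-7.8 -1.3 0 1.66; -7.8 -1.3 0 1.66; -7.8 -1.3 0 1.66; -7.8 -1.3 0 1.66; -7.8 -1.3 0 1.66';  python3 - <<'E'
from h import *
np.set_printoptions(precision=1,suppress=True)
p=robot.snapshot("wrist"); save(p,"w9")
for th,z in (("retainer_bar",0),("bar_grip",34)):
  for d in robot.place_of(p,th): print(th,round(d["p"],2),np.round(d["location"]),atz(p,d["location"],z))
for th,z in (("retainer_bar",14),):
  d=robot.outline_of(p,th)[0]; m=d["pixels"]; pts=np.argwhere(m)[:,::-1].astype(np.float32); r=cv2.minAreaRect(pts); b=cv2.boxPoints(r); print(r); print([atz(p,c,z) for c in b])
E
```

```text
clock: 11.95
ee_pos: [488.4, -382.0, 398.8]
eef_rot: [[-0.017, 1.0, -0.006], [1.0, 0.017, 0.001], [0.002, -0.006, -1.0]]
wrist_force: [0.9, -0.0, 1.3]
finger_gap: 87.5
retainer_bar 0.6 [335. 122.] [ 497.2 -285.1    0. ]
bar_grip 0.6 [338. 122.] [ 499.8 -287.1   34. ]
((335.5882263183594, 122.14704895019531), (34.43544387817383, 245.28347778320312), 1.50743567943573)
[array([ 479. , -411.2,   14. ]), array([ 482.5, -181.6,   14. ]), array([ 513.5, -181.9,   14. ]), array([ 516.1, -411.6,   14. ])]
```

View pics/w9.png

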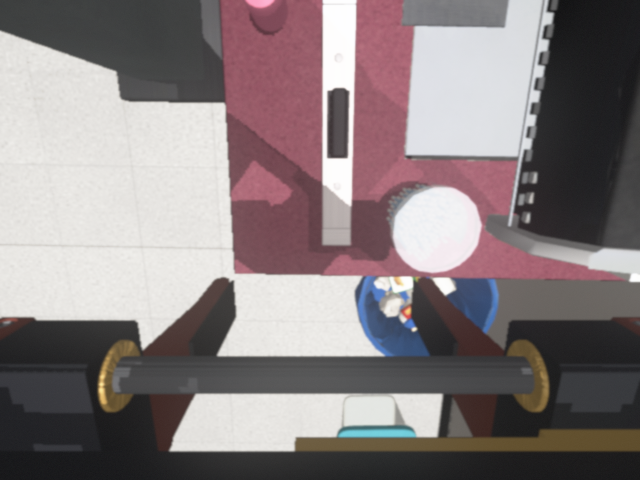

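```bash
python3 - <<'E'
from h import *
np.set_printoptions(precision=1,suppress=True)
p=robot.snapshot("wrist"); save(p,"w9c",(280,60,400,260),3)
im=p["image"]; g=im.max(axis=2).astype(int)
for r in (20,50,180,210,235):
    row=im[r].astype(int); wht=np.where((row.min(axis=1)>150))[0]; wht=wht[(wht>300)&(wht<380)]
    c=(wht.min()+wht.max())/2; print(r,wht.min(),wht.max(),atz(p,(wht.min(),r),12),atz(p,(c,r),12))
m=(g<60); m[:, :325]=0; m[:,356:]=0; m[:75]=0; m[175:]=0
n,l,st,ce=cv2.connectedComponentsWithStats(m.astype(np.uint8)); k=1+np.argmax(st[1:,4]); print(st[k],ce[k])
x,y,w,h,_=st[k]
E
```

```text
20 322 356 [ 483.2 -195.1   12. ] [ 498.8 -194.9   12. ]
50 322 355 [ 483.5 -219.9   12. ] [ 499.  -219.7   12. ]
180 322 352 [ 485.3 -340.5   12. ] [ 500.7 -340.2   12. ]
210 324 349 [ 487.8 -371.7   12. ] [ 501.  -371.5   12. ]
235 324 349 [ 488.3 -398.8   12. ] [ 501.7 -398.6   12. ]Traceback (most recent call last):
  File "<stdin>", line 9, in <module>
    return _wrapfunc(a, 'argmax', axis=axis, out=out, **kwds)
    return bound(*args, **kwds)
ValueError: attempt to get argmax of an empty sequence
```

View pics/w9c.png

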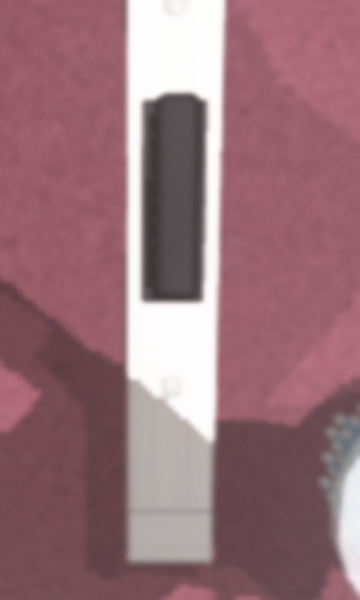

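```bash
python3 - <<'E'
from h import *
np.set_printoptions(precision=1,suppress=True)
p=robot.snapshot("wrist")
a=atz(p,(280+178/3,60+94/3),46); b=atz(p,(280+183/3,60+297/3),46); print(a,b,(a+b)/2)
print(atz(p,(280+170/3,60+563/3),12), atz(p,(280+177/3,60+4/3),12),atz(p,(280+171/3,60+386/3),12))
import go; go.need([500,-286,300],90.8)
E
```

```text
[ 499.8 -259.4   46. ] [ 503.  -317.1   46. ] [ 501.4 -288.2   46. ]
[ 502.6 -412.    12. ] [ 499.8 -228.4   12. ] [ 501.2 -348.3   12. ]
t 12.25 pos [ 488.9 -378.4  400. ] yaw 91.05 q [-0.7  0.4  1.6 -0.   1.1 -0.7] F [0.2 0.1 0.8] gap 87.9
ROW 3.066 0.444 3.336 0.04
```

```bash
python3 -m handwheel '3 0.4 0 0; 3 0.4 1 0; 3 0.4 2.5 0; 3 0.4 4 0; 3 0.4 4.5 0' 135; python3 go.py 500.6 -288.3 240 90.8;  python3 - <<'E'
from h import *
p=robot.snapshot("wrist"); save(p,"w10")
E
```

```text
clock: 12.75
ee_pos: [497.1, -285.1, 261.4]
eef_rot: [[-0.021, 1.0, -0.011], [1.0, 0.021, 0.005], [0.005, -0.011, -1.0]]
wrist_force: [0.5, 0.8, 0.0]
finger_gap: 50.8
t 12.75 pos [ 497.1 -285.1  261.4] yaw 91.2 q [-0.54  0.55  1.83 -0.    0.78 -0.56] F [0.5 0.8 0. ] gap 50.8
ROW -0.114 0.121 0.711 0.07
```

View pics/w10.png

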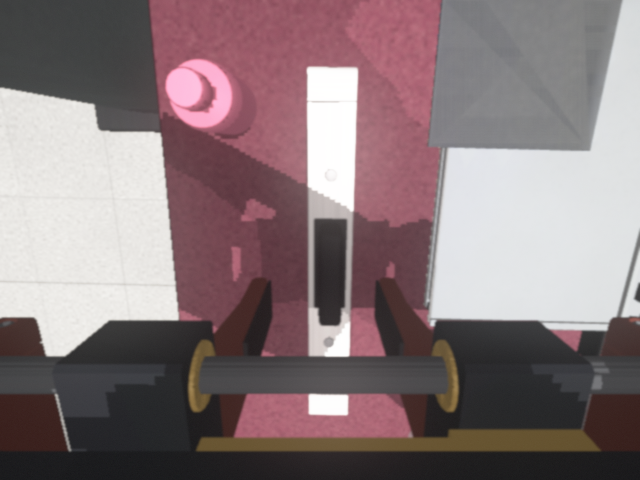

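```bash
python3 -m handwheel '-0.1 0.12 0 0.05; -0.1 0.12 0.6 0.05; -0.1 0.12 1.3 0.05; -0.1 0.12 1.8 0.05; -0.1 0.12 2 0.05'; python3 go.py 500.6 -288.3 195.5 90.8;  python3 - <<'E'
from h import *
p=robot.snapshot("wrist"); save(p,"w11")
E
```

```text
clock: 13.3
ee_pos: [500.4, -288.5, 200.9]
eef_rot: [[-0.015, 1.0, -0.012], [1.0, 0.015, 0.005], [0.005, -0.012, -1.0]]
wrist_force: [0.2, 0.5, -0.3]
finger_gap: 41.1
t 13.3 pos [ 500.4 -288.5  200.9] yaw 90.84 q [-0.54  0.65  1.83 -0.    0.67 -0.56] F [ 0.2  0.5 -0.3] gap 41.1
ROW 0.006 0.008 0.181 0.01
```

View pics/w11.png

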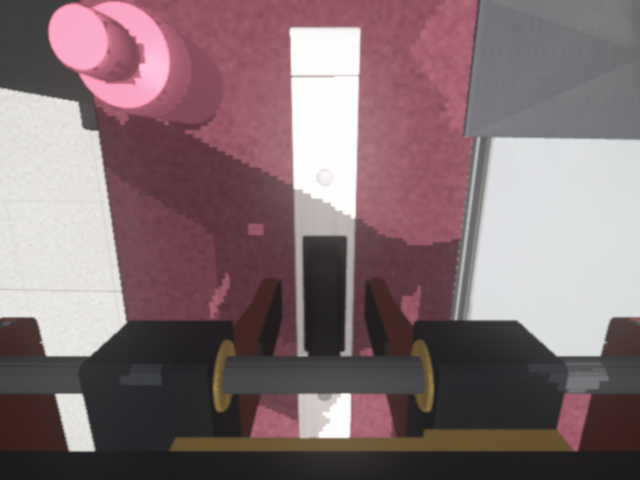

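```bash
python3 -m handwheel '0 0 0.18 0; 0 0 0.18 0; 0 0 0.18 0'; python3 -m handwheel '0 0 0 0; 0 0 0 0; 0 0 0 0; 0 0 0 0; 0 0 0 0' 255; python3 -m handwheel '0 0 0 0'; python3 go.py 500.6 -288.3 195.5 90.8
```

```text
clock: 13.65
ee_pos: [500.4, -288.5, 195.5]
eef_rot: [[-0.015, 1.0, -0.012], [1.0, 0.015, 0.005], [0.005, -0.012, -1.0]]
wrist_force: [-0.5, 0.0, -0.2]
finger_gap: 41.2
clock: 14.15
ee_pos: [500.6, -288.6, 195.8]
eef_rot: [[-0.015, 1.0, -0.011], [1.0, 0.015, 0.005], [0.005, -0.011, -1.0]]
wrist_force: [0.8, 0.1, 1.1]
finger_gap: 14.0
clock: 14.25
ee_pos: [500.7, -288.6, 195.8]
eef_rot: [[-0.015, 1.0, -0.011], [1.0, 0.015, 0.005], [0.005, -0.011, -1.0]]
wrist_force: [0.1, 0.4, -0.8]
finger_gap: 13.9
t 14.25 pos [ 500.7 -288.6  195.8] yaw 90.84 q [-0.54  0.66  1.83 -0.    0.66 -0.56] F [ 0.1  0.4 -0.8] gap 13.9
ROW 0.009 -0.002 0.010 0.01
```

```bash
python3 -m handwheel '0 0 -0.3 0; 0 0 -1 0; 0 0 -2.2 0; 0 0 -3.6 0; 0 0 -4.7 0'; python3 loc.py 0 0 345
```

```text
clock: 14.75
ee_pos: [502.1, -289.2, 339.2]
eef_rot: [[-0.015, 1.0, -0.01], [1.0, 0.015, 0.004], [0.004, -0.01, -1.0]]
wrist_force: [1.2, -0.6, -1.1]
finger_gap: 14.1
t 14.75 pos [ 502.1 -289.2  339.2] yaw 90.84 q [-0.54  0.44  1.78 -0.    0.93 -0.56] F [ 1.2 -0.6 -1.1] gap 14.1
ROW 10.232 -1.481 -0.131 -1.69
local now -10.4 -309.9 339.2
```

```bash
python3 -m handwheel '1.2 0 -0.1 -0.3; 2.8 -0.3 -0.1 -0.8; 4.4 -0.6 -0.1 -1.2; 6 -0.9 -0.1 -1.7; 7.4 -1.2 -0.1 -1.7'; python3 loc.py 0 0 345
```

```text
clock: 15.25
ee_pos: [461.8, -65.9, 344.1]
eef_rot: [[-0.193, 0.981, -0.01], [0.981, 0.193, 0.005], [0.006, -0.009, -1.0]]
wrist_force: [1.1, 0.6, -0.5]
finger_gap: 14.1
t 15.25 pos [461.8 -65.9 344.1] yaw 101.12 q [-0.17  0.28  2.02  0.    0.85 -0.36] F [ 1.1  0.6 -0.5] gap 14.1
ROW 2.768 0.253 -0.015 0.02
local now -7.4 -83.0 344.1
```

```bash
python3 -m handwheel '1 0.1 0 0; 2 0.25 0 0; 2.75 0.25 0 0; 2.75 0.25 0 0; 2.75 0.25 0 0'; python3 loc.py 0 0 300; python3 - <<'E'
from h import *
p=robot.snapshot("wrist"); save(p,"w12")
p=robot.snapshot("scene"); save(p,"s12",(160,120,360,300),4)
p=robot.snapshot("top"); save(p,"t12",(170,200,350,320),4.4)
E
```

```text
clock: 15.75
ee_pos: [453.1, 16.5, 344.8]
eef_rot: [[-0.194, 0.981, -0.01], [0.981, 0.194, 0.004], [0.006, -0.009, -1.0]]
wrist_force: [-0.7, -0.2, -1.0]
finger_gap: 13.5
t 15.75 pos [453.1  16.5 344.8] yaw 101.21 q [ 0.01  0.27  2.04  0.01  0.84 -0.19] F [-0.7 -0.2 -1. ] gap 13.5
ROW 0.006 0.021 1.494 0.04
local now -0.2 -0.4 344.8
```

View pics/w12.png

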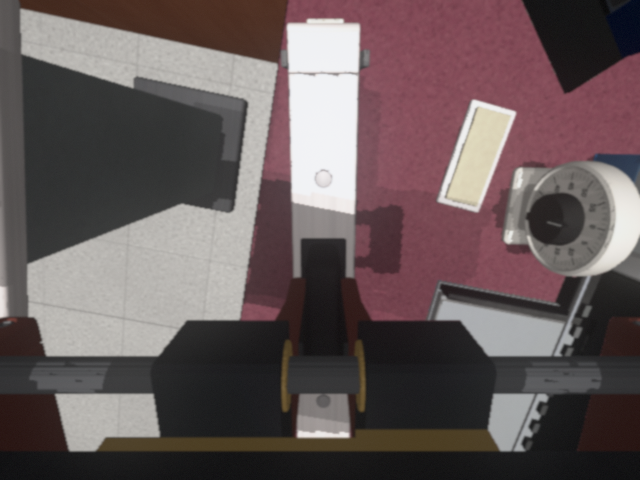

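View pics/s12.png

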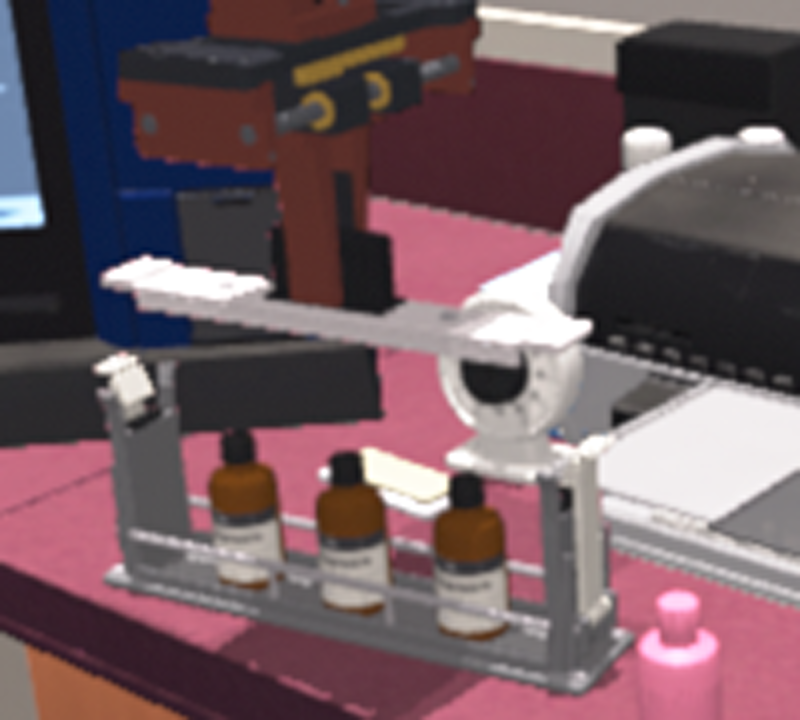

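View pics/t12.png

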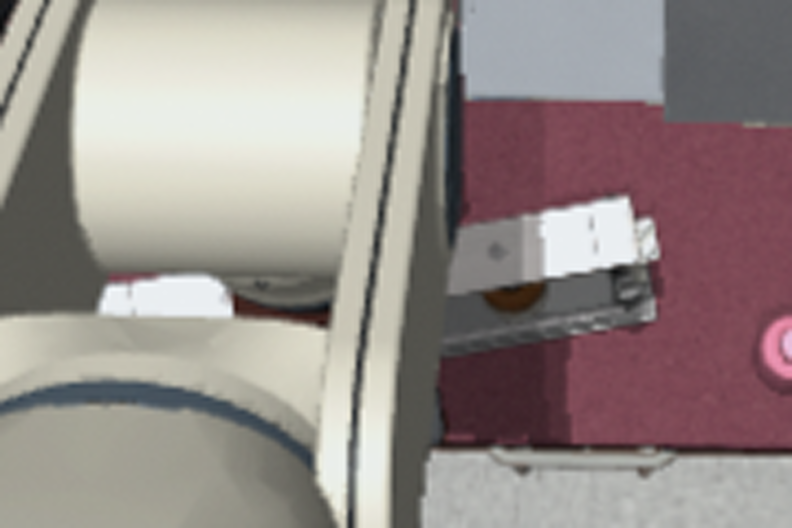

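```bash
python3 -m handwheel '0 0 0.6 0; 0 0 1.1 0; 0 0 1.1 0; 0 0 1.1 0'; python3 loc.py 0 0 300; python3 - <<'E'
from h import *
p=robot.snapshot("wrist"); save(p,"w13",(240,0,400,220),3.6/1.4)
save(p,"w13b",(200,300,440,480),3)
p=robot.snapshot("scene"); save(p,"s13",(180,180,340,300),5)
p=robot.snapshot("top"); save(p,"t13",(240,210,340,300),6)
E
```

```text
clock: 16.3
ee_pos: [453.2, 15.1, 311.7]
eef_rot: [[-0.191, 0.982, -0.011], [0.982, 0.191, 0.004], [0.006, -0.01, -1.0]]
wrist_force: [0.7, -0.2, -1.2]
finger_gap: 13.9
t 16.3 pos [453.2  15.1 311.7] yaw 101.0 q [ 0.01  0.32  2.06  0.01  0.76 -0.19] F [ 0.7 -0.2 -1.2] gap 13.9
ROW 0.060 0.017 0.390 -0.00
local now -0.4 -1.9 311.7
```

View pics/w13.png

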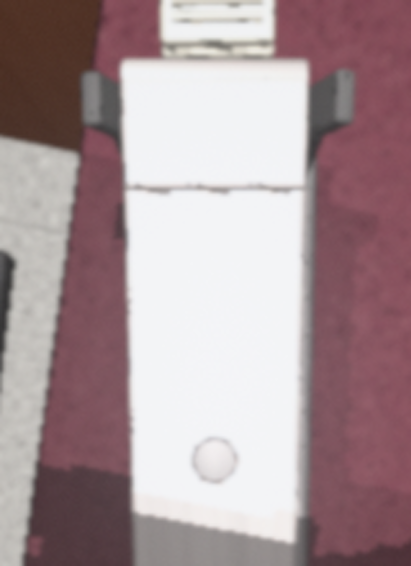

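View pics/s13.png

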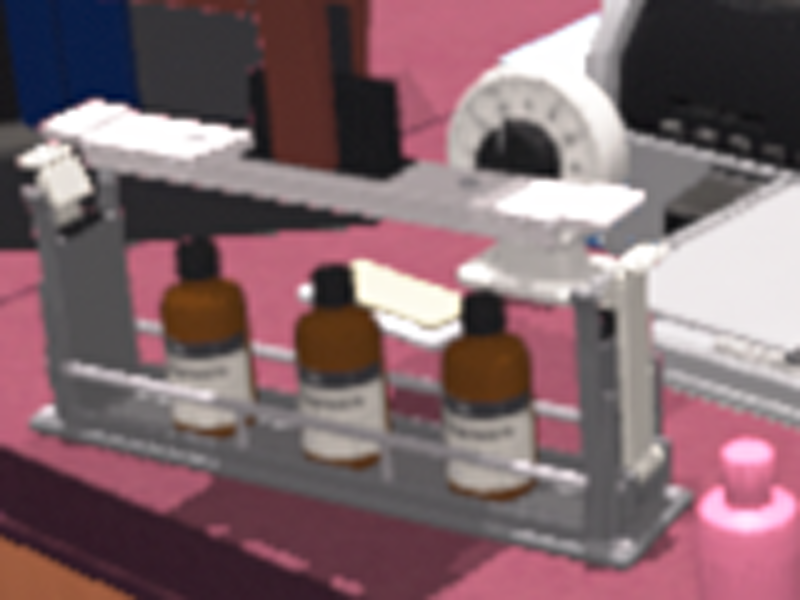

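View pics/t13.png

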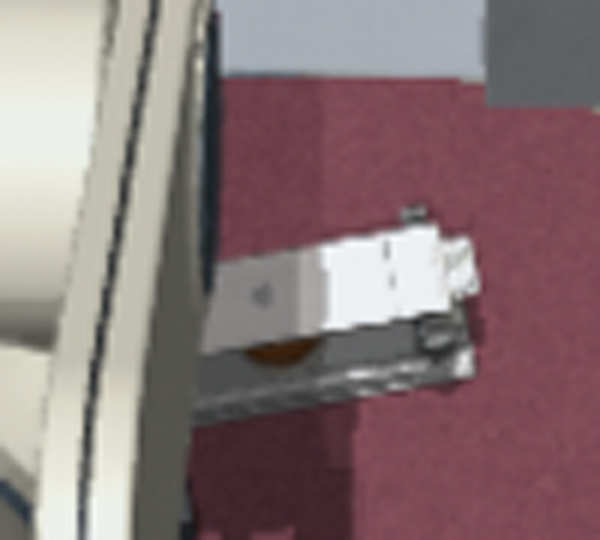

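```bash
cat > chk.py <<'E'
from h import *
import loc
def L(P): v=P[:2]-loc.O; return np.round([v@loc.ex,v@loc.ey,P[2]],1)
E
python3 - <<'E'
from chk import *
p=robot.snapshot("wrist"); s=robot.read_state(); zt=s["ee_pos"][2]-195.8+14
c=lambda u,v:(240+u/2.571,v/2.571)
print("bar end L/R",L(atz(p,c(120,62),zt)),L(atz(p,c(308,60),zt)))
print("bar tongue step",L(atz(p,c(126,186),zt)),L(atz(p,c(304,187),zt)))
print("cheek outer tops",L(atz(p,c(83,75),106)),L(atz(p,c(354,70),106)))
print("tab L/R edges at row45, z112",L(atz(p,c(161,45),112)),L(atz(p,c(275,45),112)))
print("screw",L(atz(p,c(214,460),zt-2)))
save(p,"w14",(240,0,400,100),4)
E
python3 loc.py 0 0 300
```

```text
bar end L/R [-15.5 120.5 130.5] [ 14.3 120.7 130.5]
bar tongue step [-15.  102.4 130.5] [ 14.2 102.2 130.5]
cheek outer tops [-24.8 125.7 106. ] [ 24.8 126.3 106. ]
tab L/R edges at row45, z112 [-10.1 128.6 112. ] [ 10.  128.5 112. ]
screw [ -0.6  57.8 128.5]
t 16.5 pos [453.3  15.6 312.3] yaw 101.05 q [ 0.01  0.32  2.06  0.01  0.76 -0.19] F [-0.1 -0.4 -0.3] gap 14.0
ROW 0.045 0.009 0.410 0.01
local now -0.2 -1.4 312.3
```

View pics/w14.png

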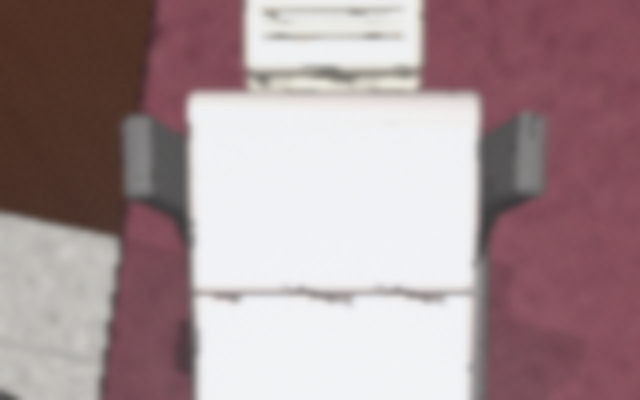

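```bash
python3 -m handwheel '0.09 0.02 0 0; 0.09 0.02 0.3 0; 0.09 0.02 0.55 0; 0.09 0.02 0.55 0'; python3 loc.py 0 1 286; python3 - <<'E'
from chk import *
p=robot.snapshot("wrist"); save(p,"w15",(240,0,400,120),4)
p=robot.snapshot("scene"); save(p,"s15",(180,180,340,300),5)
p=robot.snapshot("top"); save(p,"t15",(240,210,340,300),6)
E
```

```text
clock: 16.9
ee_pos: [452.7, 18.5, 294.6]
eef_rot: [[-0.192, 0.981, -0.011], [0.981, 0.192, 0.004], [0.006, -0.01, -1.0]]
wrist_force: [-0.2, 0.4, -1.3]
finger_gap: 14.1
t 16.9 pos [452.7  18.5 294.6] yaw 101.06 q [ 0.01  0.36  2.07  0.01  0.72 -0.18] F [-0.2  0.4 -1.3] gap 14.1
ROW -0.020 0.010 0.285 0.01
local now -0.2 1.6 294.6
```

View pics/w15.png

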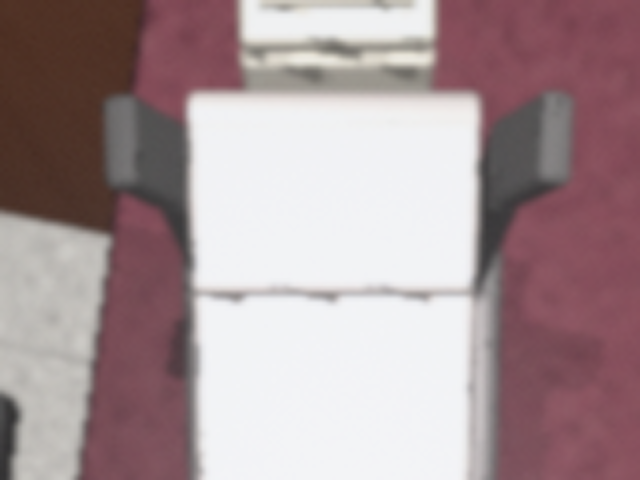

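View pics/s15.png

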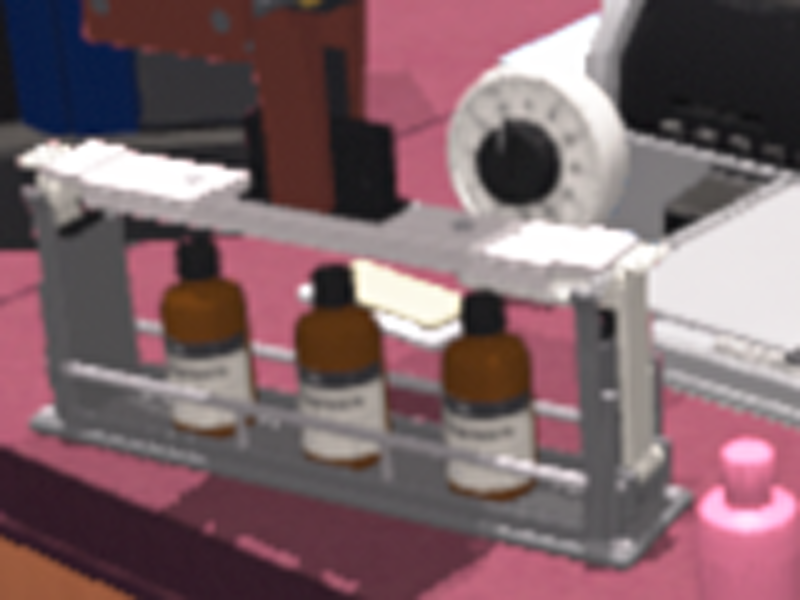

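View pics/t15.png

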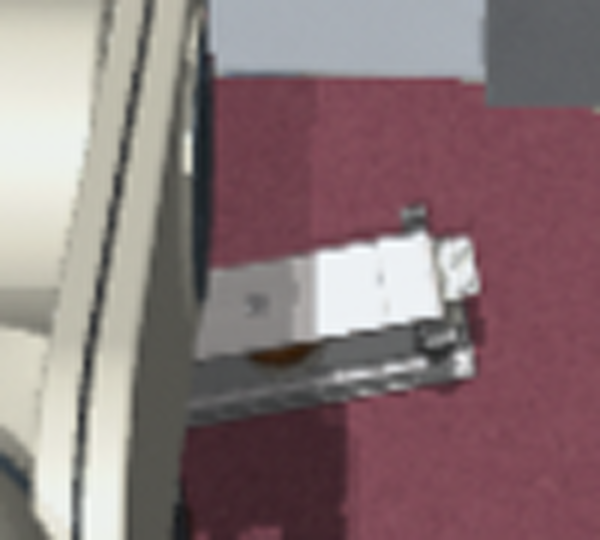

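```bash
python3 - <<'E'
from chk import *
p=robot.snapshot("wrist"); t=robot.snapshot("top"); s=robot.read_state(); zt=s["ee_pos"][2]-195.8+14
c=lambda u,v:(240+u/4,v/4)
print("bar end",L(atz(p,c(334,93),zt)),"tab front edge",L(atz(p,c(338,47),112)),"cheek",L(atz(p,c(338,187),106)),L(atz(p,c(338,93),106)))
c=lambda u,v:(240+u/6,210+v/6)
print("top: bar end -y",L(atz(t,c(437,272),zt)),"tab inner",L(atz(t,c(440,265),112)),"tab outer",L(atz(t,c(477,266),112)), "upper cheek",L(atz(t,c(413,215),106)))
print("screw",L(atz(t,c(257,303),zt-2)))
E
python3 loc.py 0 1 286
```

```text
bar end [ -0.2 123.6 114.1] tab front edge [  0.2 128.4 112. ] cheek [  0.2 117.  106. ] [  0.2 126.  106. ]
top: bar end -y [  -1.1 -123.3  114.1] tab inner [   1.5 -124.8  112. ] tab outer [  -1.1 -137.5  112. ] upper cheek [  21.5 -118.7  106. ]
screw [ -0.9 -59.7 112.1]
t 17.15 pos [453.3  18.4 295.9] yaw 101.05 q [ 0.01  0.35  2.07  0.01  0.72 -0.18] F [ 1.3 -0.8 -1.8] gap 13.8
ROW -0.014 -0.011 0.329 0.01
local now 0.4 1.4 295.9
```

```bash
python3 -m handwheel '0 0 0.1 0; 0 0 0.2 0; 0 0 0.2 0'; python3 loc.py 0 1 286; python3 -m handwheel '0 0 0.1 0; 0 0 0.1 0';  python3 loc.py 0 1 283
```

```text
clock: 17.45
ee_pos: [453.3, 18.5, 289.6]
eef_rot: [[-0.192, 0.981, -0.009], [0.981, 0.192, 0.004], [0.006, -0.008, -1.0]]
wrist_force: [0.6, 1.8, -1.5]
finger_gap: 14.2
t 17.45 pos [453.3  18.5 289.6] yaw 101.05 q [ 0.01  0.37  2.08  0.01  0.71 -0.18] F [ 0.6  1.8 -1.5] gap 14.2
ROW -0.016 -0.012 0.120 0.01
local now 0.4 1.4 289.6
clock: 17.65
ee_pos: [453.4, 18.5, 286.5]
eef_rot: [[-0.192, 0.981, -0.008], [0.981, 0.192, 0.004], [0.006, -0.007, -1.0]]
wrist_force: [1.2, 0.9, -1.8]
finger_gap: 13.8
t 17.65 pos [453.4  18.5 286.5] yaw 101.05 q [ 0.01  0.37  2.08  0.01  0.7  -0.19] F [ 1.2  0.9 -1.8] gap 13.8
ROW -0.016 -0.017 0.116 0.01
local now 0.5 1.4 286.5
```

```bash
python3 -m handwheel '0 0 0.08 0; 0 0 0.08 0'; python3 loc.py 0 1 283;  python3 - <<'E'
from chk import *
p=robot.snapshot("wrist"); save(p,"w16",(240,0,400,120),4)
p=robot.snapshot("scene"); save(p,"s16",(180,180,340,300),5)
E
```

```text
clock: 17.85
ee_pos: [453.8, 18.6, 284.2]
eef_rot: [[-0.192, 0.981, -0.007], [0.981, 0.192, 0.004], [0.006, -0.006, -1.0]]
wrist_force: [0.9, 0.8, 1.7]
finger_gap: 13.9
t 17.85 pos [453.8  18.6 284.2] yaw 101.05 q [ 0.01  0.38  2.08  0.01  0.69 -0.19] F [0.9 0.8 1.7] gap 13.9
ROW -0.014 -0.028 0.041 0.01
local now 0.9 1.4 284.2
```

View pics/w16.png

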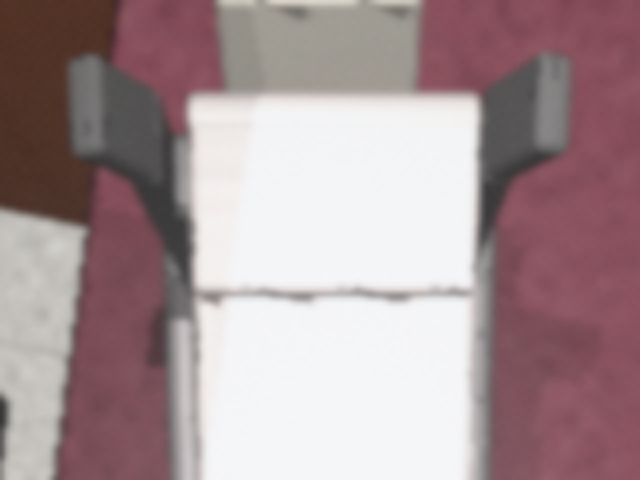

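View pics/s16.png

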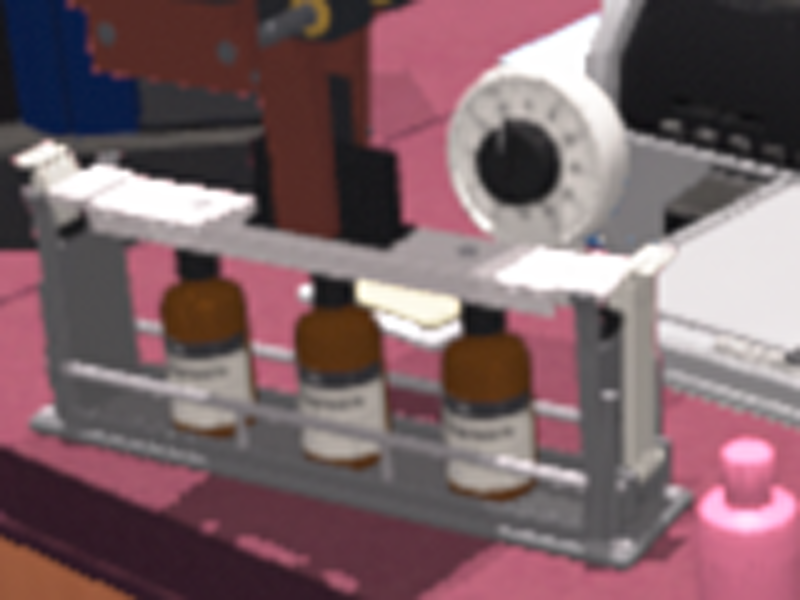

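```bash
python3 -m handwheel '0 -0.045 0.0 0; 0 -0.045 0.04 0'; python3 loc.py 0 1 283; python3 -m handwheel '0 0 0.06 0; 0 0 0.06 0'; python3 loc.py 0 1 283
```

```text
clock: 18.15
ee_pos: [452.8, 18.3, 283.6]
eef_rot: [[-0.192, 0.981, -0.006], [0.981, 0.192, 0.004], [0.005, -0.005, -1.0]]
wrist_force: [1.0, 0.3, 10.8]
finger_gap: 13.8
t 18.15 pos [452.8  18.3 283.6] yaw 101.06 q [ 0.01  0.38  2.08  0.01  0.69 -0.19] F [ 1.   0.3 10.8] gap 13.8
ROW -0.011 0.005 0.018 0.01
local now -0.1 1.3 283.6
clock: 18.35
ee_pos: [453.0, 18.3, 282.3]
eef_rot: [[-0.192, 0.981, -0.005], [0.981, 0.192, 0.004], [0.005, -0.004, -1.0]]
wrist_force: [-1.3, 0.4, 7.2]
finger_gap: 13.8
t 18.35 pos [453.   18.3 282.3] yaw 101.06 q [ 0.01  0.38  2.08  0.01  0.69 -0.19] F [-1.3  0.4  7.2] gap 13.8
ROW -0.009 -0.000 -0.024 0.01
local now 0.0 1.3 282.3
```

```bash
for i in 1; do python3 -m handwheel '0 0 0.05 0; 0 0 0.05 0' | grep -E "ee_pos|wrist"; done; python3 loc.py 0 1 280; python3 - <<'E'
from chk import *
p=robot.snapshot("wrist"); save(p,"w17",(240,0,400,120),4)
p=robot.snapshot("scene"); save(p,"s17",(180,180,340,300),5)
E
```

```text
ee_pos: [453.0, 18.2, 281.3]
wrist_force: [-1.5, 0.6, 7.6]
t 18.55 pos [453.   18.2 281.3] yaw 101.07 q [ 0.01  0.38  2.08  0.01  0.68 -0.19] F [-1.5  0.6  7.6] gap 13.7
ROW -0.008 -0.003 0.042 0.01
local now 0.1 1.2 281.3
```

View pics/w17.png

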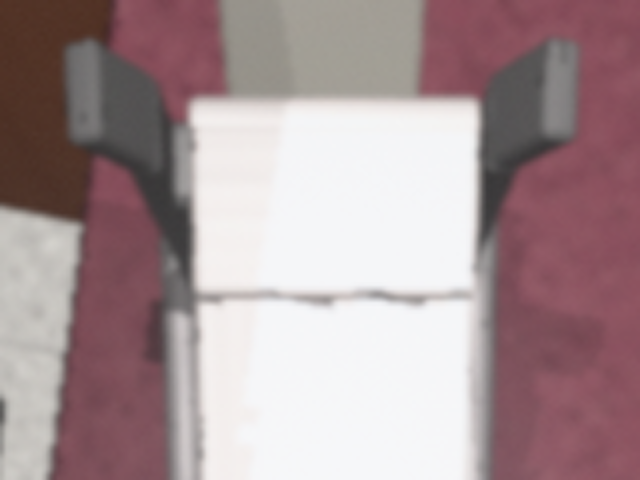

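View pics/s17.png

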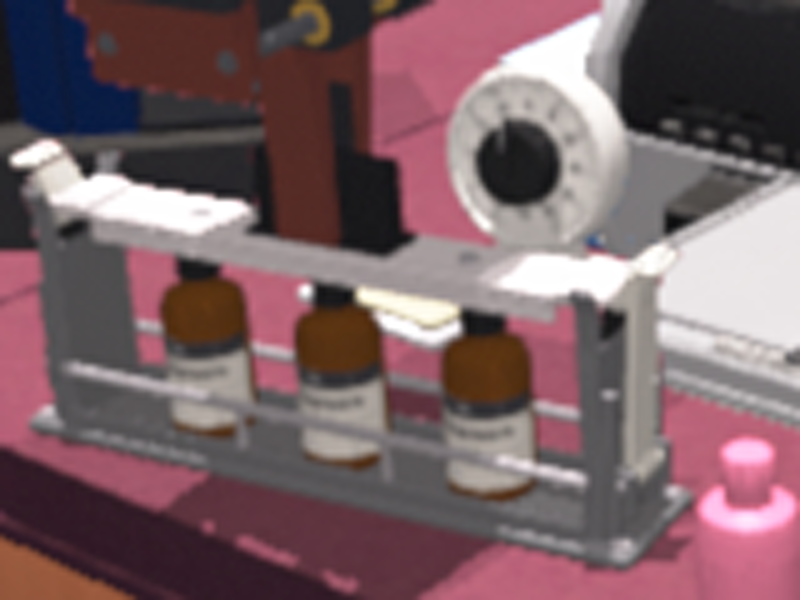

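```bash
python3 -m handwheel '0 -0.03 0.08 0; 0 -0.03 0.08 0' | grep -E "ee_pos|wrist"; python3 loc.py 0 1 280; python3 -m handwheel '0 0 0.08 0; 0 0 0.08 0' | grep -E "ee_pos|wrist"; python3 loc.py 0 1 280
```

```text
ee_pos: [452.2, 18.2, 278.9]
wrist_force: [1.5, 3.6, 1.7]
t 18.85 pos [452.2  18.2 278.9] yaw 101.09 q [ 0.01  0.39  2.08  0.01  0.68 -0.19] F [1.5 3.6 1.7] gap 13.9
ROW -0.013 0.026 -0.036 0.02
local now -0.8 1.4 278.9
ee_pos: [452.2, 18.3, 276.5]
wrist_force: [1.3, 2.2, 2.6]
t 19.05 pos [452.2  18.3 276.5] yaw 101.07 q [ 0.01  0.39  2.09  0.01  0.67 -0.19] F [1.3 2.2 2.6] gap 14.0
ROW -0.015 0.023 -0.115 0.01
local now -0.7 1.5 276.5
```

```bash
python3 -m handwheel '0 0 0.06 0; 0 0 0.06 0' | grep -E "ee_pos|wrist"; python3 loc.py 0 1 280; python3 - <<'E'
from chk import *
p=robot.snapshot("wrist"); save(p,"w18",(240,0,400,120),4)
p=robot.snapshot("scene"); save(p,"s18",(180,180,340,300),5)
p=robot.snapshot("top"); save(p,"t18",(240,210,340,300),6)
E
```

```text
ee_pos: [451.9, 18.3, 274.4]
wrist_force: [1.0, 2.5, -0.4]
t 19.25 pos [451.9  18.3 274.4] yaw 101.02 q [ 0.01  0.39  2.09  0.01  0.67 -0.19] F [ 1.   2.5 -0.4] gap 13.7
ROW -0.017 0.033 -0.188 0.00
local now -1.0 1.5 274.4
```

View pics/w18.png

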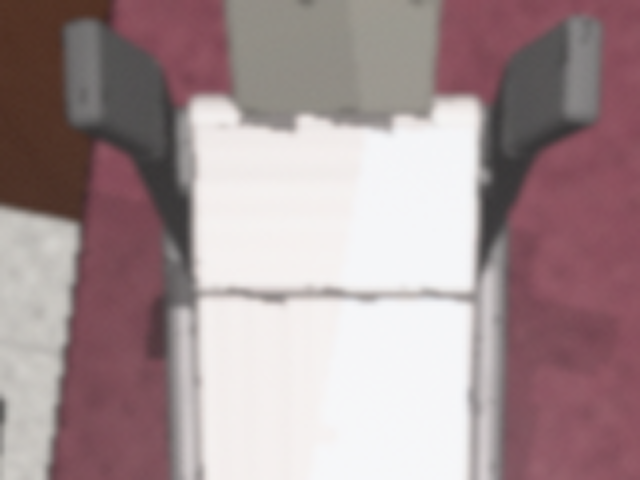

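View pics/s18.png

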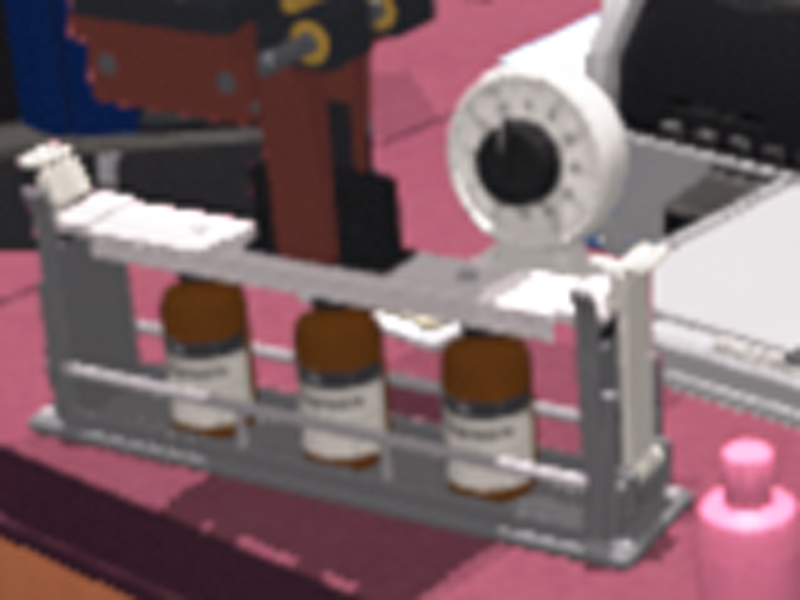

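View pics/t18.png

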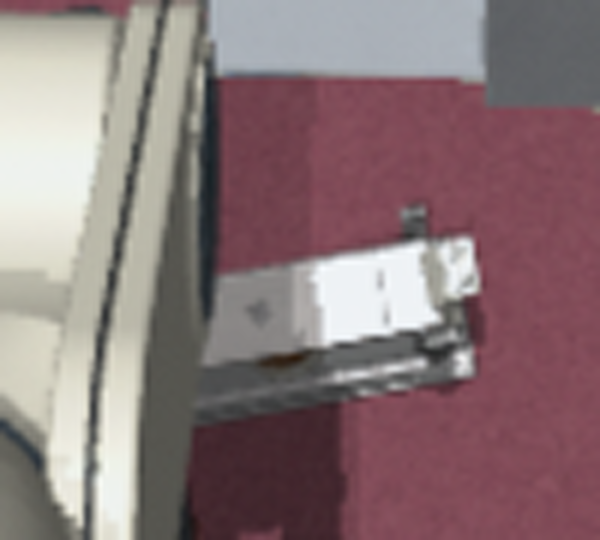

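```bash
python3 -m handwheel '0.03 0 0.05 0; 0.03 0 0.05 0' | grep -E "ee_pos|wrist"; python3 loc.py 0 1 280;python3 -m handwheel '0 0 0.05 0; 0 0 0.05 0' | grep -E "ee_pos|wrist"; python3 loc.py 0 1 280
```

```text
ee_pos: [451.9, 18.9, 273.3]
wrist_force: [-1.5, -2.7, 7.7]
t 19.6 pos [451.9  18.9 273.3] yaw 101.07 q [ 0.01  0.4   2.09  0.01  0.66 -0.18] F [-1.5 -2.7  7.7] gap 13.8
ROW -0.037 0.030 -0.224 0.01
local now -0.9 2.1 273.3
ee_pos: [451.9, 18.9, 273.2]
wrist_force: [-6.0, 0.5, 25.5]
t 19.8 pos [451.9  18.9 273.2] yaw 101.08 q [ 0.01  0.4   2.09  0.01  0.66 -0.18] F [-6.   0.5 25.5] gap 13.6
ROW -0.036 0.030 -0.226 0.01
local now -0.9 2.1 273.2
```

```bash
python3 -m handwheel '0 0 0.02 0; 0 0 0.02 0; 0 0 0.02 0' | grep -E "ee_pos|wrist"; python3 - <<'E'
from chk import *
p=robot.snapshot("wrist"); save(p,"w19")
p=robot.snapshot("scene"); save(p,"s19",(180,180,340,300),5)
p=robot.snapshot("top"); save(p,"t19",(170,190,450,310),2.8)
for i in range(4): robot.snapshot("top"); s=robot.read_state(); print(np.round(s["wrist_force"],1),np.round(s["moment"],2),np.round(s["ee_pos"],1))
E
```

```text
ee_pos: [451.9, 18.9, 273.3]
wrist_force: [-2.5, 0.7, 13.0]
[-1.4  0.8 13.8] [ 0.36  0.36 -0.02] [451.9  18.9 273.3]
[-2.8  0.1 13.6] [ 0.4   0.41 -0.07] [451.9  18.9 273.3]
[-1.7  0.3 12.6] [ 0.36  0.35 -0.04] [451.9  18.9 273.3]
[-2.7  1.4 12.9] [ 0.38  0.4  -0.07] [451.9  18.9 273.3]
```

View pics/w19.png

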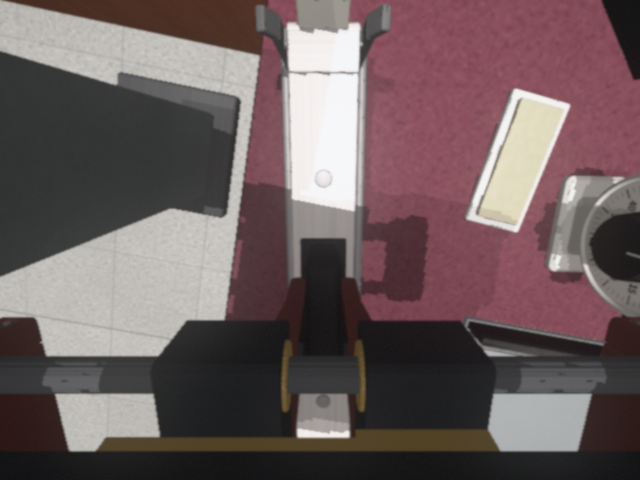

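View pics/s19.png

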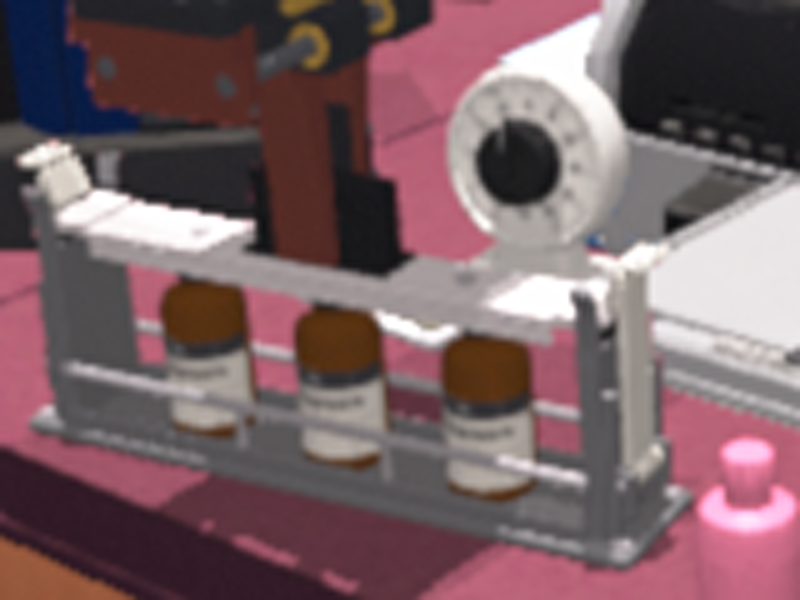

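View pics/t19.png

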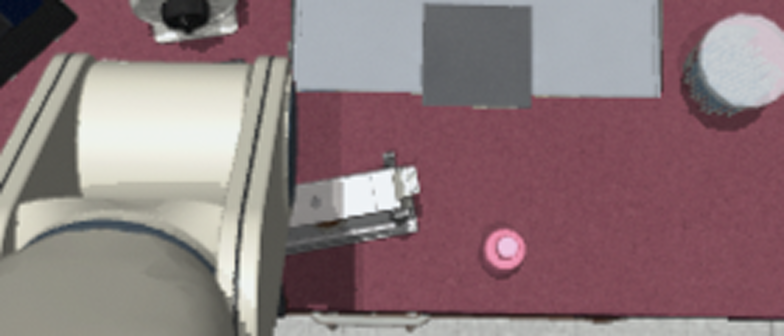

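```bash
python3 -m handwheel '0 0 0.012 0; 0 0 0.012 0; 0 0 0.012 0' | grep -E "ee_pos|wrist"; python3 - <<'E'
from chk import *
for i in range(5): 
    p=robot.snapshot("scene"); s=robot.read_state(); print(np.round(s["wrist_force"],1),np.round(s["ee_pos"],1),s["finger_gap"])
save(p,"s20",(180,190,270,250),8); save(p,"s20b",(270,200,340,300),6)
E
```

```text
ee_pos: [451.9, 18.9, 273.3]
wrist_force: [-1.3, 0.8, 8.0]
[-1.2  1.2  8.4] [451.9  18.9 273.3] 14.193762366539877
[-0.6  1.2  9.2] [451.9  18.9 273.3] 13.543600324477083
[-1.8  1.   8.7] [451.9  18.9 273.3] 13.817831757870728
[-1.4 -0.1  8.9] [451.8  18.9 273.3] 13.595077762326111
[-1.2  1.   8.5] [451.9  18.9 273.3] 14.046181910397129
```

View pics/s20.png

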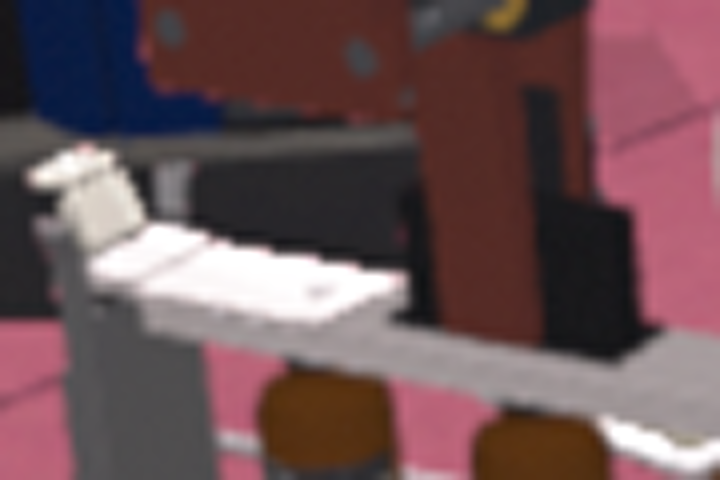

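View pics/s20b.png

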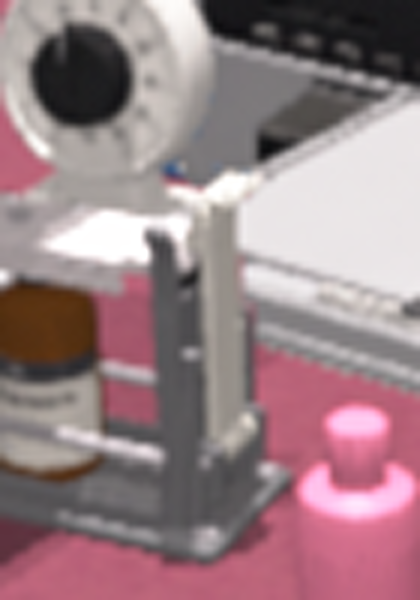

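Both latches are upright over the bar's ends. I'll nudge the push to about 10–11 N and hand in.

```bash
python3 -m handwheel '0 0 0.016 0; 0 0 0.016 0; 0 0 0.016 0' | grep -E "ee_pos|wrist"; python3 - <<'E'
from chk import *
for i in range(4): 
    p=robot.snapshot("scene"); s=robot.read_state(); print(np.round(s["wrist_force"],1),np.round(s["ee_pos"],1),s["clock"])
for th,z in (("swab_tub",0),("timer",0),("sealing_tray",0)):
    for d in robot.place_of(p,th)[:1]: print(th,np.round(d["location"],1))
robot.hand_in()
E
```

```text
ee_pos: [451.9, 18.9, 273.3]
wrist_force: [-1.1, 0.7, 10.1]
[-1.1  1.  10.6] [451.9  18.9 273.3] 21.35
[-1.9 -0.1 10.3] [451.9  18.9 273.3] 21.4
[-1.5  0.4 10.5] [451.9  18.9 273.3] 21.45
[-2.2  1.1 10.1] [451.9  18.9 273.3] 21.5
swab_tub [471.4 306. ]
sealing_tray [262.2 243.5]
the job is handed in; nothing more can be done
```

The job was handed in at about 21.7 s with the gripper still holding the bar down.

- **Bottle:** I pushed the foot of the tipped bottle along the lane until it stood up. I then gripped it and set it down at its place, about 67 mm from the carrier's centre. In the last pictures all three bottles stand.
- **Bar:** I gripped the bar by its black grip and lowered it between the latches. The push climbed to about 11 N, dropped suddenly, then climbed again on the pads.
- **Fully home:** In the last pictures both latches are back upright over the bar's ends. A brief push of 25 N moved it no further. The arm's height puts the bar about 77.5 mm up, against the 78 mm seat.
- **Final push:** The last readings were steady at 10.1 to 10.6 N.

**Tub, tray and timer:** The swab tub and the sealing tray are within a few pixels of where they started. The network did not find the timer in the last picture. The timer looked unmoved when I compared the views, and nothing came near it.

**Not measured:** I judged the snap of the right-hand latch only from the scene and top pictures, because the wrist camera could not see that end.

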